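# Unload the lamp foot's pressing stack and fit the stem

## Task

The glue under the lamp foot's cork sole has set. Take the pressing stack apart: set the iron weight down (do not drop it) in the free recess of the weight rack, then lay the caul flat in the free bay of the caul rack, then set the foot flat in the assembly cradle with its bore over the cradle's cable hole. Last, slide the brass stem into the foot's bore, fully home to its black ring; leave everything released where it belongs and do not knock or shift the glue bottle or the wax tin.

Things in the scene. Friction and masses are not known exactly. Their poses are not given: they have to be found in the camera images.
- weight: Dark cast-iron press weight: round body 56 mm across, 40 mm high, with a bright steel cylindrical knob on top, 26 mm across, from 52 to 80 mm above the underside (neck below it 16 mm across). About 0.75 kg. Stands on the caul, on top of the stack; grip it by the knob. Origin: centre of the underside, z up; its yaw means nothing.
- caul: Caul (pressing board): pale wood, 110 mm long (x), 60 mm wide (y), 22 mm thick (z), both short ends painted red. About 0.11 kg. Lies on the foot, under the weight; it is 2 mm wider than the foot on each side, so grip it across its width. Origin: centre of the underside.
- foot: Lamp foot: dark walnut bar 180 (x) by 56 (y) by 45 mm high with its cork sole, about 0.32 kg, under the caul on a white board 18 mm thick that stays. Near one end an upright round bore, 28 mm wide, 34 mm deep from the top, uncovered. Origin: on the bore's axis at the underside; the bar runs from x = -32 to +148 mm (middle +58). The bore's floor is 11 mm above the underside.
- stem: Brass lamp stem: tube 25 mm across, 170 mm long, top end dark, lower end chamfered 3 mm; a black ring lies 35 to 40 mm from the lower end and stands just at the bore's rim when fully home. About 0.16 kg. Starts upright in a 30 mm deep hole of a wooden stand 40 mm high (lower end 10 mm above the bench). Grip near the top. Origin: centre of the lower end, z up the tube.
- weight_rack: Weight rack, fixed: brown block 204 by 108 mm, 22 mm thick, with a free round recess 80 mm across and 6 mm deep, black inside (floor at z = 16 mm), where the weight belongs; a like weight stands in its other place, 100 mm away along +x. Origin: on the axis of the free recess, at the bench.
- caul_rack: Caul rack, fixed: teal board 262 by 76 mm with brown cross bearers (tops at z = 18 mm). A like caul lies in its other bay, 125 mm away along +x, its near end at x = +70 mm; a low end stop (top at z = 26 mm) bounds the free bay at x = -67 mm. Origin: centre of the free bay, at the bench; x lengthwise. The caul lies lengthwise on the bearers.
- cradle: Assembly cradle, fixed: pale board 200 by 96 mm, face at z = 10 mm, two grey felt strips, side rails 76 mm apart inside, an end rail at x = -42 mm (rail tops z = 18 mm), +x end open. A 19 mm cable hole goes through it near the railed end. Origin: on the hole's axis, at the bench; x lengthwise to the open end. The foot lies lengthwise in it, bore over the hole.
- glue_bottle: White glue bottle with orange cap and yellow label, 56 mm across and 150 mm high, standing loose. A bystander. Origin: centre of the underside.
- wax_tin: Green wax tin with a steel lid, 74 mm across and 46 mm high, standing loose. A bystander. Origin: centre of the underside.

How it is judged:
By the outcome, as a careful person would: the job done as asked, in the order asked, and still so for the second after the job is handed in, with the robot touching nothing.
It also fails if it takes over 128 s, if anything falls off the work surface, if the arm or the gripper's body presses on something with over 40 N, if the wrist force passes 120 N, or if a joint passes its speed limit or range.

## Robot

A 6-joint arm with a two-finger parallel gripper is mounted at the origin on the work surface. World frame = base frame: x ahead of the robot, y to its left, z up, the work surface at z = 0. Lengths are in m, angles in rad, forces in N, time in s.
With the tool pointing down it reaches from about 0.25 to 0.725 m from the base axis. Payload 4 kg.
Tool frame: the origin (TCP) lies on the centre line of the jaws, within the pads' length; the fingertips stand ahead of it and the grasp point (between the pads) lies 6 mm ahead of it (manip.tips_ahead is the z of the fingertips in the tool frame, in m); z points along the fingers, y is the line along which they close (so a half turn about z gives the same grasp; the last joint's range is limited). The gripper opens to 85 mm and grips with 20 to 120 N. Pads are 22 mm wide; open, the fingers measure 114 mm over their backs; the gripper's body (76 mm by 85 mm) begins 54 mm behind the grasp point. The pads swing forward as they close: fully open they stand 13 mm farther back than shut.
Start: joints at [-1.136, 0.241, 0.005, 1.335, 0, 1.571], TCP at [0.211, -0.453, 0.256] pointing down, gripper open.
Joint ranges: [-2.72, 2.72], [-1.05, 1.87], [-1.09, 1.28], [-1.99, 2.15], [-1.42, 1.44], [-3.14, 3.14]. Speed limits (rad/s): [2.79, 2.79, 3.14, 3.14, 3.14, 3.14].

## Interface

Orientations are given as [roll, pitch, yaw] about the fixed x, y, z axes, in that order (R = Rz(yaw) Ry(pitch) Rx(roll)).
In Python, from station import manip gives the robot as it stands.
- The arm moves only by the tool jog_arm, never from a script. Its arguments are lists of equal length, an entry for each row: "turn": the turn, a rotation vector about the tool's x, y, z in degrees, a list of three; "offset": the shift along the tool's x, y, z in mm, a list of three; "jaw": the finger opening in mm, from 0 to 85.4. In form: {"turn": [[rx, ry, rz], ...], "offset": [[dx, dy, dz], ...], "jaw": [jaw, ...]}. A call has 1 to 5 rows; each row is the pose to reach, as a shift and turn from the pose commanded when the call began, along the tool's axes at that moment; what a row does not reach only later rows make up. A row lasts 1/10 s, in which the tool goes at most 50 mm and 8.59 degrees, less where a joint would pass 70% of its speed; a pose out of reach is approached as far as the arm can. A call with a gripper value outside its range is refused whole. The fingers move at their own pace and stop on an object; the grip force is fixed at half the most. Time passes only in rows, so rows that repeat a pose let the fingers close. It gives the time, the measured TCP pose, the force, the opening and the grip force at its end, in the units of the state.
- manip.get_obs(): the state, without advancing time (a new reading comes with each control period).
- manip.get_image(name): name is "side" or "top" or "wrist"; returns the picture (384x512x3 uint8, red, green, blue); there is no depth.
- manip.camera_model(name): a dict with "K" (3x3 intrinsics, pixels), "R" (3x3) and "t" (3): a world point X has camera coordinates R X + t; the wrist camera has in their place "tool_from_camera" (4x4, takes a point from camera to tool coordinates, whose origin is the TCP and whose axes are the flange's). Camera axes: x right, y down, z forward; pixel columns grow to the right and rows downward; lengths in m; the calibration is good to about 2 mm. A picture is of the moment at which its call begins: read the wrist's pose just before it. camera_model takes no time and is no camera call.
- manip.job_done(): hands the job in; it is judged then, once.
Trained networks look in the newest picture that a camera, given by its name, has taken for a name from the list of things; names that differ only in an ending like _2 or _b are one class to them, and where a whole thing is asked for, a point or a joint stands for the part that bears it (a point fixed in the world has none). Each returns a list of dicts, best first, with "conf" (0 to 1); they miss things now and then, are a little off and sometimes report something else, mostly with a low value. They report only what shows in the picture. A call takes as long as a camera call.
- manip.search_frame(camera, thing): "extent" ([left, top, right, bottom] as shares, 0 to 1, of the picture: columns of its width, rows of its height, round what is visible of it).
- manip.regions_of(camera, thing): "pixels" (384x512 bool, what is visible of it) and "extent" ([left, top, right, bottom] as shares, 0 to 1, of the picture: columns of its width, rows of its height, round what is visible of it).
The state is a dict: "clock": time; "joint_pos": joint angles; "dq": joint speeds; "joint_efforts": joint torques, N m; "tcp_pos": TCP position; "tcp_rot": TCP orientation; "contact_force": force on the tool from outside, world axes, zero at the start; "torque": the same for the moment, N m; "grip_width": opening from 0.0 (shut) to 1.0 (fully open); "grasp_force": force on a finger pad.
Only numpy, scipy, OpenCV 4.12 (cv2) and the standard library are available. Lean on these libraries where they do the work, as an engineer would, in place of code of your own. Each camera call takes 0.05 s, during which the arm holds its last target. There are 200 camera calls.

## Working session

There is one attempt and no reset: what is moved stays moved. The work goes in short steps, Python scripts to look and compute and a tool call to move; the robot and the scene stay as the last step left them, time stands still between calls to the robot, and variables do not carry over. Pictures are saved under pics/ and viewed, at most 14 in all, crops included, and the job is handed in when it is done.

Besides the shell and the picture viewer there is one more tool, called in YAML: its name, and indented under it one key for each argument. jog_arm: Moves the arm, as the interface text tells. Its arguments: {"type":"object","properties":{"turn":{"type":"array","items":{"type":"array","items":{"type":"number"}}},"offset":{"type":"array","items":{"type":"array","items":{"type":"number"}}},"jaw":{"type":"array","items":{"type":"number"}}},"required":["turn","offset","jaw"]}

```bash
ls; mkdir -p pics; python3 - <<'E'
from station import manip
import cv2,numpy as np
o=manip.get_obs();print(o, manip.tips_ahead)
for c in("top","side"):
    im=manip.get_image(c);cv2.imwrite(f"pics/{c}0.png",im[...,::-1])
    m=manip.camera_model(c);print(c,m)
print(manip.camera_model("wrist"))
E
```

```text
pics
{'clock': 0.0, 'joint_pos': array([-1.13601254e+00,  2.41423555e-01,  3.73465871e-03,  1.33518665e+00,
       -3.92133793e-07,  1.57079796e+00]), 'dq': array([ 0.00121314,  0.00076298, -0.00037858,  0.00013588, -0.00025099,
       -0.00094814]), 'joint_efforts': array([ 7.85593929e-04, -3.72317076e+01,  2.52408206e+01,  1.70303351e-02,
       -1.23110867e-04,  8.77941687e-06]), 'tcp_pos': array([ 0.21036694, -0.45296359,  0.25541159]), 'tcp_rot': array([-3.13951343e+00,  3.95538099e-07,  4.34782150e-01]), 'contact_force': array([ 0.10678541, -0.1092005 ,  0.4868372 ]), 'torque': array([ 0.0176468 , -0.01871128,  0.07115089]), 'grasp_force': 0.0, 'grip_width': 1.0030823550844965} 0.025
top {'K': array([[374.95474056,   0.        , 251.40501136],
       [  0.        , 374.95474056, 194.84585596],
       [  0.        ,   0.        ,   1.        ]]), 'R': array([[ 0.02560669, -0.99964998,  0.00664905],
       [-0.98030947, -0.02641289, -0.19569286],
       [ 0.19579999, -0.00150708, -0.98064269]]), 't': array([-0.0382717 ,  0.50687135,  1.0476791 ])}
side {'K': array([[410.58265426,
[... 157 characters left out ...]
9, -0.32280603, -0.02509914],
       [-0.1581685 ,  0.52844019, -0.83410652],
       [ 0.28251801, -0.78520522, -0.55103207]]), 't': array([0.48486553, 0.14746069, 1.06502523])}
{'K': array([[269.67291913,   0.        , 257.44809387],
       [  0.        , 269.67291913, 189.25384325],
       [  0.        ,   0.        ,   1.        ]]), 'tool_from_camera': array([[ 7.04368677e-05, -9.47816593e-01, -3.18816092e-01,
         8.25331426e-02],
       [ 9.99999976e-01,  9.46324464e-07,  2.18119241e-04,
        -2.34264655e-04],
       [-2.06435333e-04, -3.18816100e-01,  9.47816571e-01,
        -1.17250218e-01],
       [ 0.00000000e+00,  0.00000000e+00,  0.00000000e+00,
         1.00000000e+00]])}
```

View pics/top0.png

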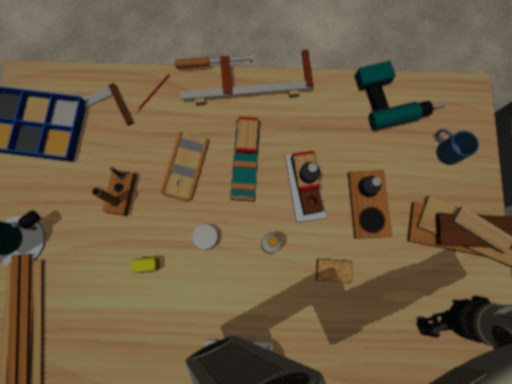

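View pics/side0.png

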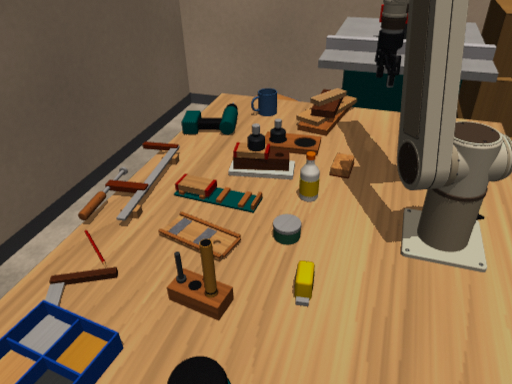

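The top view shows: weight knob at (312,170), foot bore at (312,202), recess at (371,220), free caul bay around (244,175), cradle hole at (180,183), stem top at about (103,193), bottle at (272,242) and tin at (205,236). The side view agrees: stem at (208,262), weight at (256,138), cradle at (200,235).

```bash
cat > h.py <<'E'
from station import manip
import numpy as np, cv2
from scipy.spatial.transform import Rotation as Ro
def cam(name,obs=None):
    m=manip.camera_model(name)
    if name!="wrist": return m["K"],m["R"],m["t"]
    o=obs or manip.get_obs(); T=np.eye(4); T[:3,:3]=Ro.from_euler("xyz",o["tcp_rot"]).as_matrix(); T[:3,3]=o["tcp_pos"]
    C=np.linalg.inv(T@m["tool_from_camera"]); return m["K"],C[:3,:3],C[:3,3]
def ray(c,uv):
    K,R,t=c; d=R.T@np.linalg.solve(K,[uv[0],uv[1],1.]); return -R.T@t, d/np.linalg.norm(d)
def onz(c,uv,z):
    p,d=ray(c,uv); return p+d*(z-p[2])/d[2]
def proj(c,X):
    K,R,t=c; q=(np.atleast_2d(X)@R.T+t)@K.T; return q[:,:2]/q[:,2:]
def tri(cs,uvs):
    A=0;b=0
    for c,uv in zip(cs,uvs):
        p,d=ray(c,uv); M=np.eye(3)-np.outer(d,d); A=A+M; b=b+M@p
    return np.linalg.solve(A,b)
def pose():
    o=manip.get_obs(); return o
E
python3 - <<'E'
from h import *
t=cam("top");s=cam("side")
pts=dict(knob=((312,170),.165),bore=((312,202),.063),recess=((371,220),.016),bay=((244,175),.018),hole=((180,183),.01),stemtop=((103,193),.18),bottle=((272,242),.15),tin=((205,236),.046),cradEnd=((195,134),.018))
for k,(uv,z) in pts.items(): print(k,onz(t,uv,z).round(3))
for n in ["weight","caul","foot","stem","weight_rack","caul_rack","cradle","glue_bottle","wax_tin"]:
  for c in("top","side"):
    r=manip.regions_of(c,n)
    print(n,c,[(round(q["conf"],2),(np.array(q["extent"])*[512,384,512,384]).round(0).tolist(),np.argwhere(q["pixels"]).mean(0)[::-1].round(1).tolist()) for q in r[:3]])
E
```

```text
knob [ 0.556 -0.184  0.165]
bore [ 0.489 -0.2    0.063]
recess [ 0.448 -0.384  0.016]
bay [ 0.575 -0.001  0.018]
hole [0.547 0.194 0.01 ]
stemtop [0.476 0.357 0.18 ]
bottle [ 0.365 -0.081  0.15 ]
tin [0.384 0.105 0.046]
cradEnd [0.703 0.155 0.018]
weight top [(0.38, [291.0, 152.0, 320.0, 191.0], [305.1, 168.8])]
weight side [(0.63, [246.0, 124.0, 267.0, 150.0], [255.6, 138.6])]
caul top [(0.73, [290.0, 151.0, 319.0, 194.0], [304.4, 168.3])]
caul side [(0.74, [234.0, 143.0, 270.0, 160.0], [249.4, 151.2])]
foot top [(0.89, [292.0, 158.0, 325.0, 214.0], [309.2, 198.2])]
foot side [(0.91, [232.0, 151.0, 291.0, 172.0], [264.2, 161.2]), (0.44, [247.0, 123.0, 268.0, 150.0], [255.8, 138.5])]
stem top [(0.53, [94.0, 188.0, 119.0, 206.0], [105.6, 195.8]), (0.44, [291.0, 155.0, 327.0, 217.0], [309.8, 198.8])]
stem side [(0.73, [199.0, 239.0, 214.0, 294.0], [207.7, 266.4])]
weight_rack top [(0.71, [346.0, 169.0, 389.0, 238.0], [369.1, 203.6]), (0.19, [234.0, 115.0, 264.0, 201.0], [245.1, 158.7])]
weight_rack side [(0.72, [263.0, 120.0, 320.0, 158.0], [291.3, 139.7]), (0.6, [174.0, 175.0, 260.0, 214.0], [215.2, 193.0])]
caul_rack top [(0.8, [229.0, 117.0, 264.0, 202.0], [245.1, 159.0])]
caul_rack side [(0.63, [176.0, 174.0, 263.0, 210.0], [215.8, 193.3])]
cradle top [(0.72, [163.0, 134.0, 211.0, 203.0], [184.8, 166.1]), (0.2, [345.0, 169.0, 389.0, 239.0], [368.8, 203.9])]
cradle side [(0.56, [299.0, 151.0, 317.0, 200.0], [308.9, 178.5]), (0.51, [199.0, 239.0, 214.0, 296.0], [207.8, 267.0])]
glue_bottle top [(0.82, [262.0, 234.0, 283.0, 257.0], [271.3, 242.9]), (0.73, [93.0, 188.0, 121.0, 205.0], [104.8, 195.8])]
glue_bottle side [(0.84, [299.0, 150.0, 320.0, 201.0], [309.0, 178.4])]
wax_tin top [(0.86, [188.0, 225.0, 218.0, 248.0], [205.0, 236.2])]
wax_tin side [(0.67, [273.0, 215.0, 298.0, 245.0], [286.3, 228.6])]
```

```bash
cat >> h.py <<'E'
def go(x,y,z,yawdeg,frm=None):
    o=manip.get_obs()
    p,r=(o["tcp_pos"],Ro.from_euler("xyz",o["tcp_rot"])) if frm is None else (np.array(frm[:3]),Ro.from_euler("xyz",[np.pi,0,np.radians(frm[3])]))
    g=Ro.from_euler("xyz",[np.pi,0,np.radians(yawdeg)])
    print("turn",np.degrees((r.inv()*g).as_rotvec()).round(2),"offset",(r.inv().apply(np.array([x,y,z])-p)*1000).round(1))
def st():
    o=manip.get_obs();print(round(o["clock"],2),o["tcp_pos"].round(4),np.degrees(o["tcp_rot"]).round(2),o["contact_force"].round(1),round(o["grip_width"]*85.4,1),round(o["grasp_force"],1))
E
python3 -c "
from h import *
go(.44,-.26,.30,12)"
```

```text
turn [ 0.   -0.   12.91] offset [289.5 -78.9 -43.7]
```

jog_arm:
  turn:
    - [0,0,13]
    - [0,0,13]
    - [0,0,13]
    - [0,0,13]
    - [0,0,13]
  offset:
    - [290,-79,-44]
    - [290,-79,-44]
    - [290,-79,-44]
    - [290,-79,-44]
    - [290,-79,-44]
  jaw: [60,60,60,60,60]

```text
clock: 1.5
tcp_pos: [0.3967, -0.2962, 0.2922]
tcp_rot: [3.141, -0.0, 0.207]
contact_force: [0.1, -0.5, 0.1]
grip_width: 0.702
grasp_force: 0.0
```

jog_arm:
  turn:
    - [0,0,0]
    - [0,0,0]
  offset:
    - [0,0,0]
    - [0,0,0]
  jaw: [60,60]

```text
clock: 1.7
tcp_pos: [0.3963, -0.2967, 0.2917]
tcp_rot: [3.141, 0.0, 0.211]
contact_force: [0.6, -0.0, 0.8]
grip_width: 0.702
grasp_force: 0.0
```

```bash
python3 - <<'E'
from h import *
st(); o=manip.get_obs(); im=manip.get_image("wrist"); cv2.imwrite("pics/w1.png",cv2.resize(im[...,::-1],(800,600),interpolation=cv2.INTER_CUBIC)); np.savez("w1.npz",im=im,p=o["tcp_pos"],r=o["tcp_rot"])
E
```

```text
1.7 [ 0.3963 -0.2967  0.2917] [1.7998e+02 2.0000e-02 1.2100e+01] [ 0.6 -0.   0.8] 59.9 0.0
```

View pics/w1.png

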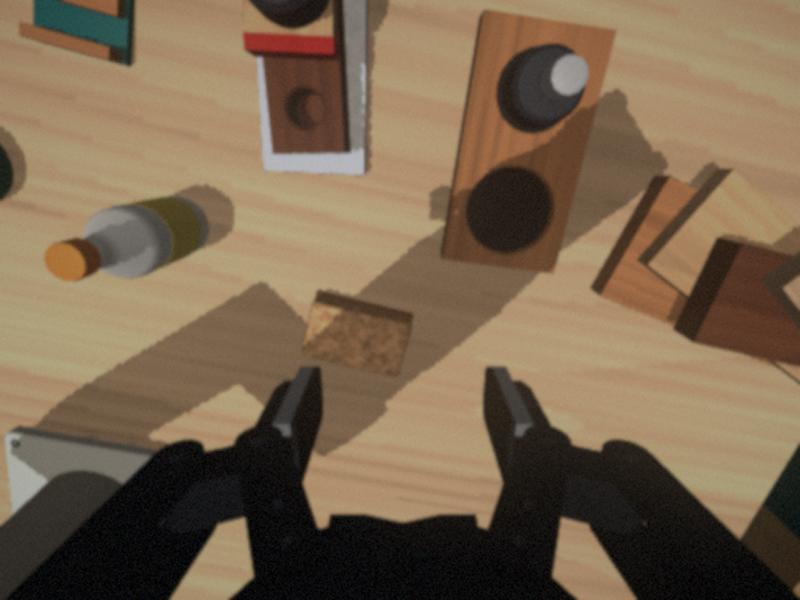

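The wrist view shows the recess at (510,209), the like weight's knob at (570,75), the foot's bore at (307,107), the caul's red end at (290,44) and the bottle cap at (72,259), all in 800-wide pixels. Next I move over the stack for a second view.

```bash
python3 -c "
from h import *
z=np.load('w1.npz');c=cam('wrist',dict(tcp_pos=z['p'],tcp_rot=z['r']))
print('recess',onz(c,(326.4,133.8),.02),'bore',onz(c,(196.5,68.5),.063))
go(.50,-.19,.33,13)"
```

```text
recess [ 0.45087337 -0.38519704  0.02      ] bore [ 0.4945402  -0.20213556  0.063     ]
turn [-0.    0.04 -1.03] offset [124.6 -83.4 -38.6]
```

jog_arm:
  turn:
    - [0,0,-1]
    - [0,0,-1]
    - [0,0,-1]
    - [0,0,-1]
    - [0,0,-1]
  offset:
    - [125,-83,-38]
    - [125,-83,-38]
    - [125,-83,-38]
    - [125,-83,-38]
    - [125,-83,-38]
  jaw: [60,60,60,60,60]

```text
clock: 2.25
tcp_pos: [0.5006, -0.1912, 0.3294]
tcp_rot: [3.141, 0.001, 0.225]
contact_force: [-0.6, -0.2, -0.8]
grip_width: 0.702
grasp_force: 0.0
```

```bash
cat >> h.py <<'E'
def snap(n,view=True):
    o=manip.get_obs(); im=manip.get_image("wrist"); np.savez(n+".npz",im=im,p=o["tcp_pos"],r=o["tcp_rot"])
    if view: cv2.imwrite(f"pics/{n}.png",cv2.resize(im[...,::-1],(800,600),interpolation=cv2.INTER_CUBIC))
def sc(n):
    z=np.load(n+".npz"); return cam('wrist',dict(tcp_pos=z['p'],tcp_rot=z['r']))
E
python3 -c "
from h import *
st();snap('w2')"
```

```text
2.25 [ 0.5006 -0.1912  0.3294] [1.7999e+02 4.0000e-02 1.2910e+01] [-0.6 -0.2 -0.8] 60.0 0.0
```

View pics/w2.png

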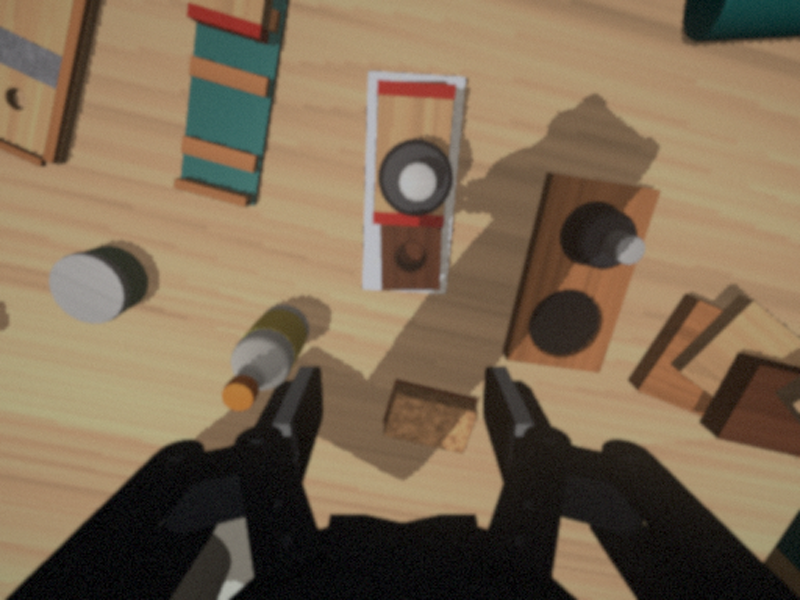

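The picture shows the knob top at (417,182), bore rim at (411,256), recess at (566,323), end stop at (213,191), bearers at (217,154) and (228,75), and the like caul's red end at (230,20). The tin's lid is at (87,287) and the bottle cap at (240,392).

```bash
python3 - <<'E'
from h import *
a,b=sc('w1'),sc('w2');k=.64;t=cam("top")
f=lambda u,v:(u*k,v*k)
for n,u1,u2 in(("recess",(510,209),(566,323)),("bore",(307,105),(411,254)),("cap",(72,259),(240,392)),("cornerFL",(270,153),(383,289)),("rackcorner",(443,258),(506,357))): print(n,tri([a,b],[f(*u1),f(*u2)]).round(4))
print("knob top/w2",tri([t,b],[(312,169),f(417,182)]).round(4), onz(b,f(417,182),.165).round(4))
print("weight body z.125",onz(b,f(416,177),.125).round(4))
print("recess16/22",onz(b,f(566,323),.022).round(4))
print("bore",onz(b,f(411,254),.063).round(4))
C=[onz(b,f(*q),.085)[:2] for q in((379,82),(455,86),(441,226),(374,223))]
C=np.array(C);print("caul",C.round(4).tolist(),C.mean(0).round(4),np.linalg.norm(C-np.roll(C,1,0),axis=1).round(3),np.degrees(np.arctan2(*(C[0]-C[3])[::-1])),np.degrees(np.arctan2(*(C[1]-C[2])[::-1])))
F=np.array([onz(b,f(*q),.063)[:2] for q in((383,289),(439,291))]);print("foot end",F.round(4).tolist(),np.linalg.norm(F[0]-F[1]))
for n,q,z in(("stop",(213,191),.026),("stopL",(175,183),.026),("stopR",(250,201),.026),("bear1L",(184,146),.018),("b1R",(256,163),.018),("b2L",(192,66),.018),("b2R",(267,86),.018),("caul2L",(189,8),.040),("caul2R",(267,35),.04),("tin",(87,287),.046)): print(n,onz(b,f(*q),z).round(4))
E
```

```text
recess [ 0.4512 -0.3843  0.0235]
bore [ 0.4959 -0.2007  0.0586]
cap [ 0.369  -0.0834  0.1422]
cornerFL [ 0.4575 -0.1809  0.0672]
rackcorner [ 0.3918 -0.338   0.0106]
knob top/w2 [ 0.565 -0.187  0.144] [ 0.5662 -0.1857  0.165 ]
weight body z.125 [ 0.5674 -0.186   0.125 ]
recess16/22 [ 0.4507 -0.385   0.022 ]
bore [ 0.4967 -0.2002  0.063 ]
caul [[0.6282, -0.1432], [0.6386, -0.2013], [0.5311, -0.218], [0.5208, -0.1615]] [ 0.5797 -0.181 ] [0.109 0.059 0.109 0.057] 9.652749595713649 8.871632026251637
foot end [[0.4574, -0.182], [0.4675, -0.2346]] 0.053608650421013745
stop [ 0.5064 -0.0009  0.026 ]
stopL [0.5057 0.0355 0.026 ]
stopR [ 0.5049 -0.037   0.026 ]
bear1L [0.541 0.033 0.018]
b1R [ 0.5409 -0.0361  0.018 ]
b2L [0.6118 0.0302 0.018 ]
b2R [ 0.6107 -0.0382  0.018 ]
caul2L [0.6529 0.0251 0.04  ]
caul2R [ 0.6479 -0.0403  0.04  ]
tin [0.3881 0.1055 0.046 ]
```

```bash
python3 -c "
from h import *
go(.566,-.186,.23,11)"
```

```text
turn [-0.01  0.09  1.82] offset [66.1  9.1 99. ]
```

jog_arm:
  turn:
    - [0,0,2]
    - [0,0,2]
    - [0,0,2]
    - [0,0,2]
    - [0,0,2]
  offset:
    - [66,9,50]
    - [66,9,99]
    - [66,9,99]
    - [66,9,99]
    - [66,9,99]
  jaw: [60,60,60,60,60]

```text
clock: 2.8
tcp_pos: [0.5655, -0.1863, 0.2307]
tcp_rot: [-3.141, 0.002, 0.188]
contact_force: [0.6, 0.6, -0.0]
grip_width: 0.701
grasp_force: 0.0
```

```bash
python3 -c "
from h import *
st();snap('w3');print(proj(sc('w3'),[.566,-.186,.165])/.64)
go(.566,-.186,.158,11)"
```

```text
2.8 [ 0.5655 -0.1863  0.2307] [-1.7997e+02  1.0000e-01  1.0750e+01] [ 0.6  0.6 -0. ] 59.9 0.0
[[402.44278843 336.33116805]]
turn [ 0.05 -0.06 -0.23] offset [-0.3 -0.4 74.2]
```

View pics/w3.png

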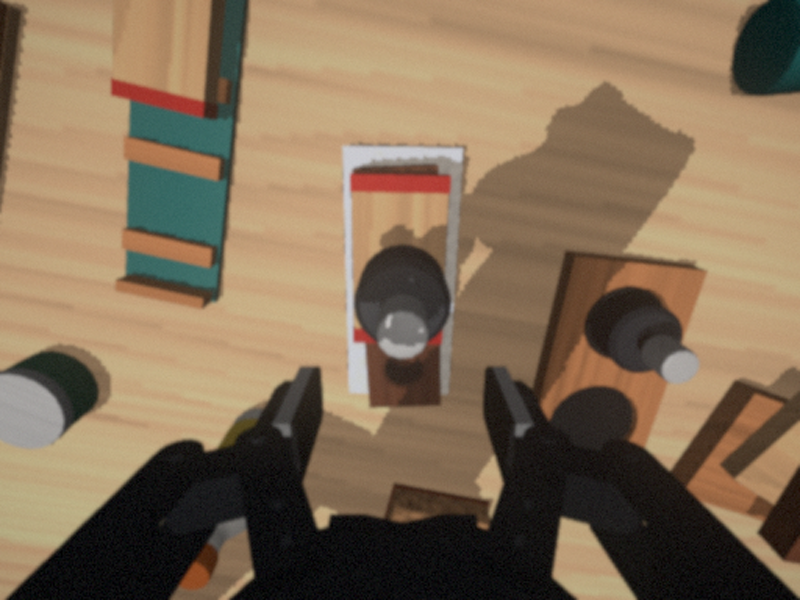

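Knob top at (404,335), within 2 px of the prediction for z = 0.165. Rack features for the caul bay: stop (163,291), bearers (168,246) and (174,157), like caul's end (165,99).

jog_arm:
  turn:
    - [0,0,0]
    - [0,0,0]
    - [0,0,0]
  offset:
    - [0,1,40]
    - [0,1,73]
    - [0,1,73]
  jaw: [60,60,60]

```text
clock: 3.15
tcp_pos: [0.5643, -0.1857, 0.1555]
tcp_rot: [-3.139, 0.005, 0.189]
contact_force: [-1.9, 0.5, -0.9]
grip_width: 0.702
grasp_force: 0.0
```

jog_arm:
  turn:
    - [0,0,0]
    - [0,0,0]
    - [0,0,0]
    - [0,0,0]
    - [0,0,0]
  offset:
    - [0,0,0]
    - [0,0,0]
    - [0,0,0]
    - [0,0,0]
    - [0,0,0]
  jaw: [15,15,15,15,15]

```text
clock: 3.65
tcp_pos: [0.5688, -0.1858, 0.1612]
tcp_rot: [3.139, -0.005, 0.191]
contact_force: [-1.1, 1.3, 6.8]
grip_width: 0.284
grasp_force: 58.9
```

```bash
python3 - <<'E'
from h import *
st()
a,b=sc('w2'),sc('w3');f=lambda q:(q[0]*.64,q[1]*.64)
for n,p,q in(("knob",(417,182),(404,335)),("stopL",(175,183),(117,282)),("stopR",(250,201),(206,303)),("b1L",(184,146),(124,236)),("b1R",(256,163),(213,257)),("b2L",(192,66),(127,144)),("b2R",(267,86),(221,169)),("c2L",(189,8),(112,83)),("c2R",(267,35),(217,111)),("recess",(566,323),(594,424))): print(n,tri([a,b],[f(p),f(q)]).round(4))
for n,q,z in(("stopL",(117,282),.026),("stopR",(206,303),.026),("b1L",(124,236),.018),("b1R",(213,257),.018),("b2L",(127,144),.018),("b2R",(221,169),.018),("c2L",(112,83),.040),("c2R",(203,105),.04),("caulNL",(353,192),.085),("caulNR",(449,192),.085)): print(n,onz(b,f(q),z).round(4))
go(.566,-.186,.25,11)
E
```

```text
3.65 [ 0.5688 -0.1858  0.1612] [179.86  -0.28  10.93] [-1.1  1.3  6.8] 24.3 58.9
knob [ 0.5662 -0.1862  0.1637]
stopL [0.5041 0.0409 0.0161]
stopR [ 0.5059 -0.0381  0.0309]
b1L [0.5404 0.0403 0.0052]
b1R [ 0.5409 -0.0361  0.018 ]
b2L [0.6133 0.0374 0.0044]
b2R [ 0.6104 -0.0387  0.0183]
c2L [0.6537 0.0269 0.0373]
c2R [ 0.6503 -0.0353  0.0225]
recess [ 0.4516 -0.3836  0.0247]
stopL [0.5085 0.0349 0.026 ]
stopR [ 0.5038 -0.0355  0.026 ]
b1L [0.5449 0.0336 0.018 ]
b1R [ 0.5409 -0.0361  0.018 ]
b2L [0.6151 0.03   0.018 ]
b2R [ 0.6102 -0.039   0.018 ]
c2L [0.654  0.0256 0.04  ]
c2R [ 0.6518 -0.0339  0.04  ]
caulNL [ 0.6191 -0.1453  0.085 ]
caulNR [ 0.63   -0.2026  0.085 ]
turn [ 0.14 -0.28 -0.07] offset [ -2.4  -0.1 -88.8]
```

jog_arm:
  turn:
    - [0,0,0]
    - [0,0,0]
    - [0,0,0]
    - [0,0,0]
  offset:
    - [0,0,-15]
    - [0,0,-45]
    - [0,0,-75]
    - [0,0,-90]
  jaw: [15,15,15,15]

```text
clock: 4.05
tcp_pos: [0.568, -0.1858, 0.2507]
tcp_rot: [3.14, -0.003, 0.191]
contact_force: [0.0, -0.8, -6.0]
grip_width: 0.284
grasp_force: 60.0
```

jog_arm:
  turn:
    - [0,0,0]
    - [0,0,0]
    - [0,0,0]
    - [0,0,0]
    - [0,0,0]
  offset:
    - [-15,17,0]
    - [-40,45,0]
    - [-70,80,0]
    - [-105,118,0]
    - [-135,152,0]
  jaw: [15,15,15,15,15]

```text
clock: 4.55
tcp_pos: [0.462, -0.3614, 0.2474]
tcp_rot: [-3.141, 0.001, 0.191]
contact_force: [2.4, -0.6, -6.3]
grip_width: 0.287
grasp_force: 59.8
```

jog_arm:
  turn:
    - [0,0,0]
    - [0,0,0]
    - [0,0,0]
  offset:
    - [-15,17,0]
    - [-19,20,0]
    - [-19,20,0]
  jaw: [15,15,15]

```text
clock: 4.85
tcp_pos: [0.4476, -0.3841, 0.2473]
tcp_rot: [-3.14, 0.001, 0.188]
contact_force: [0.9, 0.1, -6.6]
grip_width: 0.287
grasp_force: 59.9
```

```bash
python3 -c "
from h import *
st();snap('w4');go(.451,-.3845,.094,11)"
```

```text
4.85 [ 0.4476 -0.3841  0.2473] [-1.7992e+02  4.0000e-02  1.0800e+01] [ 0.9  0.1 -6.6] 24.5 59.9
turn [-0.08  0.01 -0.11] offset [  2.3   2.  153.3]
```

View pics/w4.png

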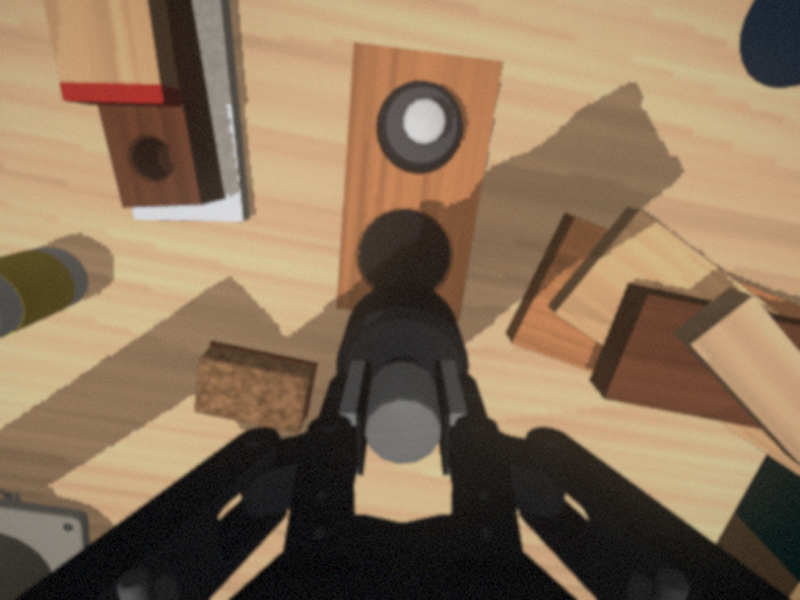

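The held weight hangs straight; the recess is at (405,253) ahead of it, and the like weight is clear. I descend in steps.

jog_arm:
  turn:
    - [0,0,0]
    - [0,0,0]
    - [0,0,0]
    - [0,0,0]
    - [0,0,0]
  offset:
    - [1,1,30]
    - [2,2,70]
    - [2,2,110]
    - [2,2,135]
    - [2,2,146]
  jaw: [15,15,15,15,15]

```text
clock: 5.4
tcp_pos: [0.4501, -0.382, 0.0982]
tcp_rot: [-3.136, 0.004, 0.193]
contact_force: [-0.9, 1.4, -6.0]
grip_width: 0.282
grasp_force: 59.8
```

jog_arm:
  turn:
    - [0,0,0]
    - [0,0,0]
    - [0,0,0]
    - [0,0,0]
    - [0,0,0]
  offset:
    - [0,0,0]
    - [0,0,0]
    - [0,0,2]
    - [0,0,4]
    - [0,0,5]
  jaw: [15,15,15,15,15]

```text
clock: 5.9
tcp_pos: [0.4513, -0.3856, 0.0976]
tcp_rot: [3.14, -0.001, 0.19]
contact_force: [0.4, -0.4, -6.2]
grip_width: 0.284
grasp_force: 59.8
```

```bash
python3 -c "
from h import *
c=sc('w4');print(onz(c,(405*.64,253*.64),.016),proj(c,[[.451,-.3845,.016]])/.64);st()"
```

```text
[ 0.45102194 -0.38516433  0.016     ] [[404.22202649 252.88020749]]
5.9 [ 0.4513 -0.3856  0.0976] [ 1.7992e+02 -6.0000e-02  1.0900e+01] [ 0.4 -0.4 -6.2] 24.3 59.8
```

jog_arm:
  turn:
    - [0,0,0]
    - [0,0,0]
    - [0,0,0]
    - [0,0,0]
  offset:
    - [0,0,1]
    - [0,0,2]
    - [0,0,3]
    - [0,0,3]
  jaw: [15,15,15,15]

```text
clock: 6.3
tcp_pos: [0.4507, -0.3851, 0.0935]
tcp_rot: [-3.141, 0.0, 0.19]
contact_force: [-0.5, -0.2, -6.7]
grip_width: 0.29
grasp_force: 59.8
```

jog_arm:
  turn:
    - [0,0,0]
    - [0,0,0]
    - [0,0,0]
  offset:
    - [0,0,1]
    - [0,0,2]
    - [0,0,2]
  jaw: [15,15,15]

```text
clock: 6.6
tcp_pos: [0.451, -0.3852, 0.0924]
tcp_rot: [3.141, -0.0, 0.19]
contact_force: [-1.6, 0.7, -0.9]
grip_width: 0.284
grasp_force: 60.8
```

jog_arm:
  turn:
    - [0,0,0]
    - [0,0,0]
    - [0,0,0]
    - [0,0,0]
  offset:
    - [0,0,1]
    - [0,0,1]
    - [0,0,0.5]
    - [0,0,0]
  jaw: [15,30,60,60]

```text
clock: 7.0
tcp_pos: [0.4515, -0.3857, 0.0922]
tcp_rot: [3.14, -0.001, 0.19]
contact_force: [0.2, 0.7, 0.9]
grip_width: 0.682
grasp_force: 0.0
```

jog_arm:
  turn:
    - [0,0,0]
    - [0,0,0]
    - [0,0,0]
    - [0,0,0]
    - [0,0,0]
  offset:
    - [0,0,0]
    - [0,0,-40]
    - [0,0,-90]
    - [0,0,-140]
    - [0,0,-190]
  jaw: [60,85,85,85,85]

```text
clock: 7.5
tcp_pos: [0.4508, -0.385, 0.2837]
tcp_rot: [3.141, -0.0, 0.191]
contact_force: [1.5, -0.7, -0.0]
grip_width: 0.995
grasp_force: 0.0
```

```bash
python3 -c "
from h import *
st();snap('w5',False);go(.53,-.18,.27,10)"
```

```text
7.5 [ 0.4508 -0.385   0.2837] [ 1.7999e+02 -1.0000e-02  1.0920e+01] [ 1.5 -0.7 -0. ] 85.0 0.0
turn [ 0.71 -0.58  0.91] offset [ 114.4 -189.2   22.6]
```

jog_arm:
  turn:
    - [0,0,1]
    - [0,0,1]
    - [0,0,1]
    - [0,0,1]
    - [0,0,1]
  offset:
    - [114,-189,14]
    - [114,-189,14]
    - [114,-189,14]
    - [114,-189,14]
    - [114,-189,14]
  jaw: [85,85,85,85,85]

```text
clock: 8.05
tcp_pos: [0.528, -0.1742, 0.2673]
tcp_rot: [-3.14, -0.0, 0.177]
contact_force: [0.6, -0.7, -0.4]
grip_width: 0.994
grasp_force: 0.0
```

jog_arm:
  turn:
    - [0,0,0]
    - [0,0,0]
  offset:
    - [0,0,0]
    - [0,0,0]
  jaw: [85,85]

```text
clock: 8.25
tcp_pos: [0.5272, -0.1778, 0.2676]
tcp_rot: [3.141, 0.0, 0.174]
contact_force: [-0.1, 0.3, 0.1]
grip_width: 0.994
grasp_force: 0.0
```

```bash
python3 -c "
from h import *
st();snap('w6')"
```

```text
8.25 [ 0.5272 -0.1778  0.2676] [1.7997e+02 1.0000e-02 9.9800e+00] [-0.1  0.3  0.1] 84.9 0.0
```

View pics/w6.png

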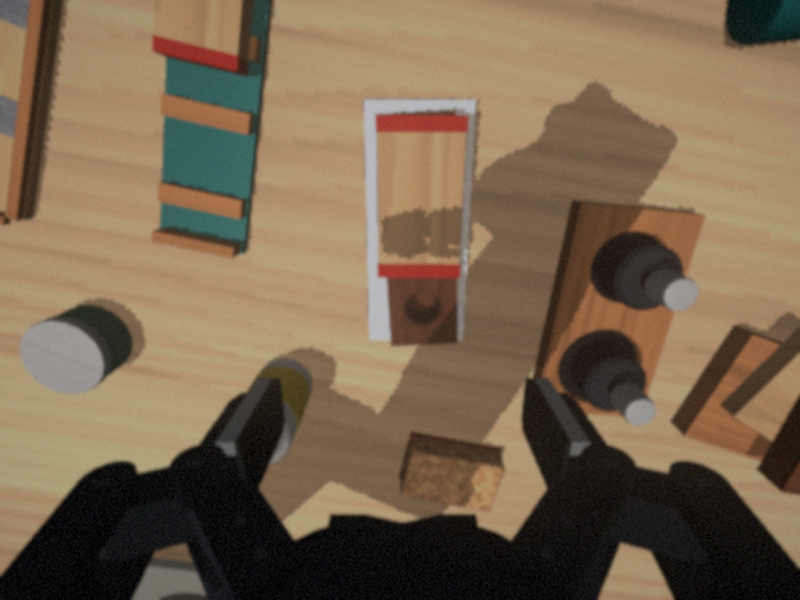

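The weight stands upright in the recess at (600,370). Caul corners are (376,114), (468,116), (460,277) and (380,277), the foot's bore is at (424,304), and its near end runs (391,344) to (456,343).

```bash
python3 - <<'E'
from h import *
b,a=sc('w6'),sc('w2');f=lambda q:(q[0]*.64,q[1]*.64)
C=np.array([onz(b,f(q),.085)[:2] for q in((376,114),(468,116),(460,277),(380,277))])
print("caul",C.round(4).tolist(),C.mean(0).round(4),np.linalg.norm(C-np.roll(C,1,0),axis=1).round(3),[np.degrees(np.arctan2(*(C[i]-C[j])[::-1])).round(1) for i,j in((0,3),(1,2))],[np.degrees(np.arctan2(C[i][0]-C[j][0],C[j][1]-C[i][1])).round(1) for i,j in((1,0),(2,3))])
for p,q in(((379,82),(376,114)),((455,86),(468,116)),((441,226),(460,277)),((374,223),(380,277))): print(tri([a,b],[f(p),f(q)]).round(4))
print("bore",onz(b,f((424,304)),.063).round(4),tri([a,b],[f((411,254)),f((424,304))]).round(4))
F=np.array([onz(b,f(q),.063)[:2] for q in((391,344),(456,343))]);print(F.round(4),np.degrees(np.arctan2(F[1][0]-F[0][0],F[0][1]-F[1][1])))
for n,q,z in(("stopL",(155,231),.026),("stopR",(237,249),.026),("b1L",(160,184),.018),("b1R",(245,199),.018),("b2L",(161,96),.018),("b2R",(250,114),.018),("c2L",(153,41),.040),("c2R",(240,66),.04)): print(n,onz(b,f(q),z).round(4))
E
```

```text
caul [[0.6298, -0.1421], [0.6391, -0.2018], [0.5308, -0.2204], [0.5205, -0.1621]] [ 0.5801 -0.1816] [0.111 0.06  0.11  0.059] [np.float64(10.4), np.float64(9.8)] [np.float64(8.8), np.float64(10.0)]
[ 0.6321 -0.1403  0.0542]
[ 0.6389 -0.2016  0.0843]
[ 0.5329 -0.2176  0.0948]
[ 0.5213 -0.1618  0.0877]
bore [ 0.4978 -0.2007  0.063 ] [ 0.4953 -0.2011  0.0562]
[[ 0.458  -0.1802]
 [ 0.4684 -0.2337]] 10.945823239698518
stopL [0.5103 0.0338 0.026 ]
stopR [ 0.5067 -0.0359  0.026 ]
b1L [0.5493 0.0336 0.018 ]
b1R [ 0.5493 -0.0376  0.018 ]
b2L [0.6181 0.0324 0.018 ]
b2R [ 0.6171 -0.0378  0.018 ]
c2L [0.653  0.0261 0.04  ]
c2R [ 0.6477 -0.0362  0.04  ]
```

jog_arm:
  turn:
    - [0,0,0]
    - [0,0,0]
    - [0,0,0]
    - [0,0,0]
    - [0,0,0]
  offset:
    - [45,11,20]
    - [51,13,60]
    - [51,13,100]
    - [51,13,140]
    - [51,13,160]
  jaw: [85,85,85,85,85]

```text
clock: 8.8
tcp_pos: [0.5768, -0.1834, 0.1034]
tcp_rot: [-3.139, 0.006, 0.17]
contact_force: [0.1, 0.3, 0.7]
grip_width: 0.996
grasp_force: 0.0
```

jog_arm:
  turn:
    - [0,0,0]
    - [0,0,0]
    - [0,0,0]
    - [0,0,0]
  offset:
    - [0,0,8]
    - [0,0,15]
    - [0,0,17.5]
    - [0,0,17.5]
  jaw: [85,85,85,85]

```text
clock: 9.2
tcp_pos: [0.5802, -0.1827, 0.0913]
tcp_rot: [3.141, -0.002, 0.172]
contact_force: [-0.6, 0.2, -0.2]
grip_width: 0.996
grasp_force: 0.0
```

jog_arm:
  turn:
    - [0,0,0]
    - [0,0,0]
    - [0,0,0]
    - [0,0,0]
  offset:
    - [0,0,0]
    - [0,0,0]
    - [0,0,0]
    - [0,0,0]
  jaw: [50,50,50,50]

```text
clock: 9.6
tcp_pos: [0.5806, -0.1823, 0.0919]
tcp_rot: [3.14, -0.003, 0.173]
contact_force: [-0.2, -0.6, 5.2]
grip_width: 0.685
grasp_force: 66.6
```

```bash
python3 -c "
from h import *
st();print(manip.get_obs()['torque'])"
```

```text
9.6 [ 0.5806 -0.1823  0.0919] [ 1.7992e+02 -1.6000e-01  9.9200e+00] [-0.2 -0.6  5.2] 58.5 66.6
[0.09806464 0.15203911 0.01452344]
```

jog_arm:
  turn:
    - [0,0,0]
    - [0,0,0]
    - [0,0,0]
    - [0,0,0]
    - [0,0,0]
  offset:
    - [0,0,-5]
    - [0,0,-20]
    - [0,0,-45]
    - [0,0,-65]
    - [0,0,-75]
  jaw: [50,50,50,50,50]

```text
clock: 10.1
tcp_pos: [0.5802, -0.1822, 0.1671]
tcp_rot: [3.141, -0.002, 0.173]
contact_force: [0.8, 0.6, 0.1]
grip_width: 0.685
grasp_force: 65.9
```

jog_arm:
  turn:
    - [0,0,0]
    - [0,0,0]
  offset:
    - [0,0,0]
    - [0,0,0]
  jaw: [50,50]

```text
clock: 10.3
tcp_pos: [0.5791, -0.1819, 0.1643]
tcp_rot: [-3.141, 0.001, 0.173]
contact_force: [0.0, -0.4, -2.1]
grip_width: 0.685
grasp_force: 66.0
```

```bash
python3 -c "
from h import *
st();snap('w7');go(.579,-.0025,.167,-2.5)"
```

```text
10.3 [ 0.5791 -0.1819  0.1643] [-1.7997e+02  7.0000e-02  9.9200e+00] [ 0.  -0.4 -2.1] 58.5 66.0
turn [-0.05  0.14 12.41] offset [  31.1 -176.6   -3.1]
```

View pics/w7.png

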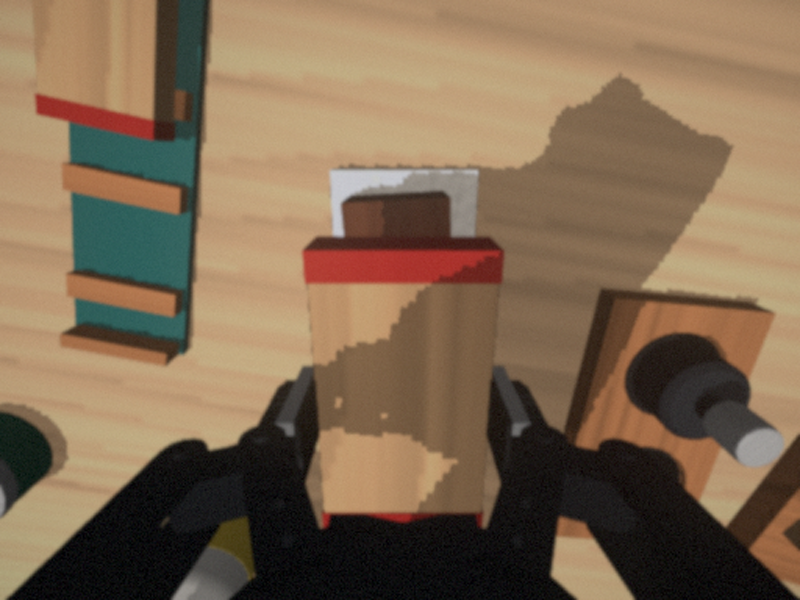

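The caul is held level (far edge at y 248, from 304 to 502) and the foot stays. Rack: stop (62,340)-(172,360), bearers (66,290) and (66,180), like caul end (36,100)-(160,135).

jog_arm:
  turn:
    - [0,0,4]
    - [0,0,8]
    - [0,0,12.4]
    - [0,0,12.4]
    - [0,0,12.4]
  offset:
    - [6,-35,0]
    - [14,-75,0]
    - [22,-120,0]
    - [28,-155,0]
    - [31,-177,0]
  jaw: [50,50,50,50,50]

```text
clock: 10.85
tcp_pos: [0.5783, -0.0096, 0.1636]
tcp_rot: [-3.132, 0.003, -0.02]
contact_force: [-0.4, -1.0, -2.1]
grip_width: 0.685
grasp_force: 65.9
```

jog_arm:
  turn:
    - [0,0,0]
    - [0,0,0]
    - [0,0,0]
  offset:
    - [0,0,0]
    - [0,0,0]
    - [0,0,0]
  jaw: [50,50,50]

```text
clock: 11.15
tcp_pos: [0.5792, -0.0147, 0.1648]
tcp_rot: [-3.134, 0.001, -0.028]
contact_force: [0.3, -0.1, -1.5]
grip_width: 0.684
grasp_force: 65.9
```

```bash
python3 - <<'E'
from h import *
st();snap('w8')
c=sc('w7')
f=lambda q:(q[0]*.64,q[1]*.64)
o=np.load('w7.npz');T=Ro.from_euler('xyz',o['r'])
zt=.085+(.1643-.0919)
for q in((304,250),(502,250)): print("caul front in tool",T.inv().apply(onz(c,f(q),zt)-o['p']).round(4))
for n,q,z in(("stopL",(62,333),.026),("stopR",(167,354),.026),("b1L",(68,272),.018),("b1R",(181,290),.018),("b2L",(64,163),.018),("b2R",(186,186),.018),("c2L",(36,95),.040),("c2R",(155,122),.04)): print(n,onz(c,f(q),z).round(4))
go(.579,-.0025,.0469,-2.5)
E
```

```text
11.15 [ 0.5792 -0.0147  0.1648] [-1.7954e+02  4.0000e-02 -1.6200e+00] [ 0.3 -0.1 -1.5] 58.4 65.9
caul front in tool [ 0.0551 -0.0298  0.0069]
caul front in tool [0.0551 0.0296 0.0069]
stopL [0.5109 0.0348 0.026 ]
stopR [ 0.5073 -0.0335  0.026 ]
b1L [0.5512 0.0337 0.018 ]
b1R [ 0.5514 -0.0386  0.018 ]
b2L [0.6202 0.0308 0.018 ]
b2R [ 0.6192 -0.0411  0.018 ]
c2L [0.6558 0.0259 0.04  ]
c2R [ 0.6533 -0.0351  0.04  ]
turn [-0.47  0.03  0.87] offset [ -0.6 -11.3 118.1]
```

View pics/w8.png

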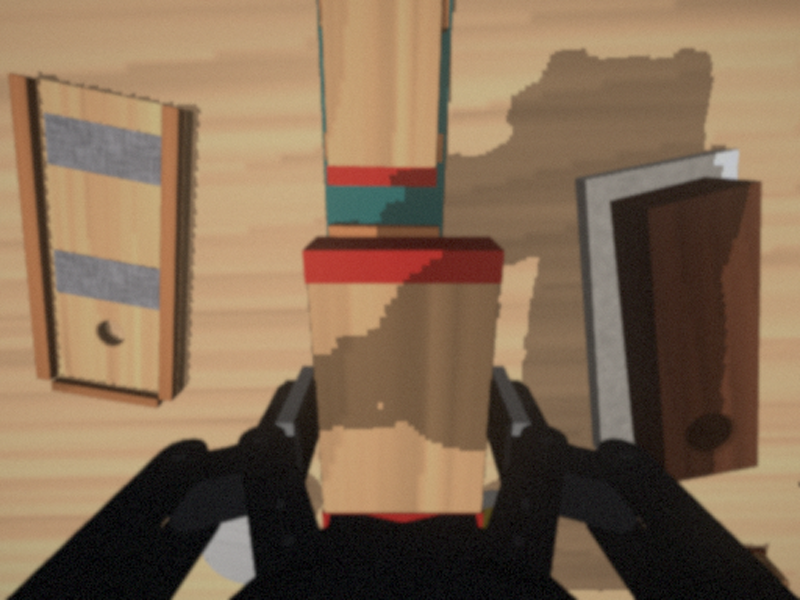

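Here the rack's centre line runs near x 385, about 17 px left of the tool's; like caul's end (329,168)-(437,168) is parallel to the tool. Cradle hole at (111,332), bore at (709,431).

```bash
python3 - <<'E'
from h import *
c=sc('w8');f=lambda q:(q[0]*.64,q[1]*.64)
E=[onz(c,f(q),.006)[:2] for q in((320,0),(328,225),(452,0),(440,235))]
for a,b in((0,1),(2,3)): d=E[a]-E[b];print(E[a].round(4),E[b].round(4),np.degrees(np.arctan2(d[1],d[0])))
for q in((329,186),(437,186)): print("c2 end bottom z18",onz(c,f(q),.018).round(4))
for q in((328,166),(438,166)): print("c2 end top z40",onz(c,f(q),.040).round(4))
print("hole",onz(c,f((111,331)),.010).round(4))
st()
E
```

```text
[0.7445 0.0283] [0.6188 0.0345] -2.8084979970763144
[ 0.7422 -0.0455] [ 0.6103 -0.0388] -2.8855772319523845
c2 end bottom z18 [0.6443 0.0296 0.018 ]
c2 end bottom z18 [ 0.6425 -0.0361  0.018 ]
c2 end top z40 [0.6564 0.0253 0.04  ]
c2 end top z40 [ 0.6547 -0.0351  0.04  ]
hole [0.549  0.1933 0.01  ]
11.2 [ 0.5793 -0.0148  0.1649] [-1.7953e+02  3.0000e-02 -1.6300e+00] [ 0.   0.8 -0.8] 58.6 65.9
```

jog_arm:
  turn:
    - [-0.5,0,1.2]
    - [-0.5,0,1.2]
    - [-0.5,0,1.2]
    - [-0.5,0,1.2]
    - [-0.5,0,1.2]
  offset:
    - [1,-14,20]
    - [1,-14.5,50]
    - [1,-14.5,80]
    - [1,-14.5,98]
    - [1,-14.5,105]
  jaw: [50,50,50,50,50]

```text
clock: 11.7
tcp_pos: [0.5787, -0.0131, 0.0579]
tcp_rot: [-3.131, 0.005, -0.027]
contact_force: [0.2, -0.7, -0.7]
grip_width: 0.685
grasp_force: 65.9
```

jog_arm:
  turn:
    - [0,0,0]
    - [0,0,0]
    - [0,0,0]
  offset:
    - [0,0,0]
    - [0,0,0]
    - [0,0,0]
  jaw: [50,50,50]

```text
clock: 12.0
tcp_pos: [0.5816, -0.0121, 0.0619]
tcp_rot: [-3.131, -0.003, -0.025]
contact_force: [0.3, -0.4, -0.7]
grip_width: 0.683
grasp_force: 65.9
```

```bash
python3 -c "
from h import *
st();go(.581,-.0003,.0469,-2.8)"
```

```text
12.0 [ 0.5816 -0.0121  0.0619] [-1.7938e+02 -1.5000e-01 -1.4300e+00] [ 0.3 -0.4 -0.7] 58.3 65.9
turn [-0.62 -0.15  1.37] offset [ -0.9 -11.6  15.1]
```

```bash
python3 -c "
from h import *
o=manip.get_obs();print(o['joint_pos'].round(3),o['dq'].round(3),o['joint_efforts'].round(2),o['torque'].round(2),o['contact_force'].round(1))"
```

```text
[-0.026  0.548 -0.07   0.951  0.011  3.141] [ 0.004 -0.003 -0.004 -0.001 -0.    -0.001] [-8.000e-02 -4.767e+01  2.149e+01  1.000e-02  3.000e-02  0.000e+00] [-0.03 -0.03  0.03] [ 0.3 -0.4 -0.7]
```

Joint 6 sits at its limit (yaw = q1 − q6 + π). I lift and take the half-turned grasp.

jog_arm:
  turn:
    - [0,0,0]
    - [0,0,0]
    - [0,0,-8]
    - [0,0,-16]
    - [0,0,-24]
  offset:
    - [0,0,-30]
    - [0,0,-60]
    - [0,0,-70]
    - [0,0,-70]
    - [0,0,-70]
  jaw: [50,50,50,50,50]

```text
clock: 12.5
tcp_pos: [0.5816, -0.0126, 0.1327]
tcp_rot: [-3.133, -0.008, 0.4]
contact_force: [-0.4, 0.6, -2.2]
grip_width: 0.682
grasp_force: 65.9
```

jog_arm:
  turn:
    - [0,0,-8]
    - [0,0,-16]
    - [0,0,-24]
    - [0,0,-32]
    - [0,0,-40]
  offset:
    - [0,0,0]
    - [0,0,0]
    - [0,0,0]
    - [0,0,0]
    - [0,0,0]
  jaw: [50,50,50,50,50]

```text
clock: 13.0
tcp_pos: [0.5811, -0.0125, 0.1318]
tcp_rot: [-3.139, -0.011, 1.098]
contact_force: [0.1, -0.3, -1.3]
grip_width: 0.683
grasp_force: 65.9
```

jog_arm:
  turn:
    - [0,0,-8]
    - [0,0,-16]
    - [0,0,-24]
    - [0,0,-32]
    - [0,0,-40]
  offset:
    - [0,0,0]
    - [0,0,0]
    - [0,0,0]
    - [0,0,0]
    - [0,0,0]
  jaw: [50,50,50,50,50]

```text
clock: 13.5
tcp_pos: [0.581, -0.0126, 0.1318]
tcp_rot: [3.137, -0.01, 1.796]
contact_force: [-0.1, -0.2, -1.1]
grip_width: 0.682
grasp_force: 65.9
```

jog_arm:
  turn:
    - [0,0,-8]
    - [0,0,-16]
    - [0,0,-24]
    - [0,0,-32]
    - [0,0,-40]
  offset:
    - [0,0,0]
    - [0,0,0]
    - [0,0,0]
    - [0,0,0]
    - [0,0,0]
  jaw: [50,50,50,50,50]

```text
clock: 14.0
tcp_pos: [0.5811, -0.0126, 0.1318]
tcp_rot: [3.131, -0.004, 2.495]
contact_force: [-0.0, 0.1, -0.8]
grip_width: 0.685
grasp_force: 65.9
```

jog_arm:
  turn:
    - [0,0,-8]
    - [0,0,-16]
    - [0,0,-24]
    - [0,0,-32]
    - [0,0,-32]
  offset:
    - [0,0,0]
    - [0,0,0]
    - [0,0,0]
    - [0,0,0]
    - [0,0,0]
  jaw: [50,50,50,50,50]

```text
clock: 14.5
tcp_pos: [0.581, -0.0126, 0.1317]
tcp_rot: [3.131, 0.001, 3.047]
contact_force: [0.1, 0.1, -0.6]
grip_width: 0.685
grasp_force: 65.9
```

```bash
python3 -c "
from h import *
st();go(.581,-.0003,.0569,177.2);snap('w9')"
```

```text
14.5 [ 0.581  -0.0126  0.1317] [1.7937e+02 7.0000e-02 1.7458e+02] [ 0.1  0.1 -0.6] 58.5 65.9
turn [ 0.62  0.09 -2.62] offset [ 1.3 11.4 74.9]
```

View pics/w9.png

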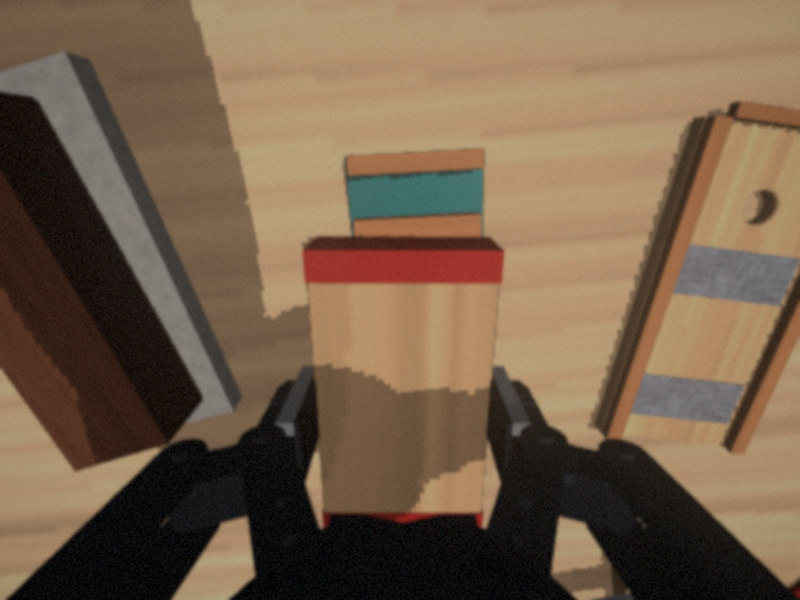

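The half-turned view shows the end stop at (346,165)-(485,157), the first bearer at y ≈ 225, and the cradle hole at (760,207).

```bash
python3 - <<'E'
from h import *
c=sc('w9');f=lambda q:(q[0]*.64,q[1]*.64)
for n,q,z in(("stopOutL",(346,157),.026),("stopOutR",(485,149),.026),("stopInL",(347,174),.026),("stopInR",(485,166),.026),("bear",(354,218),.018),("bear",(481,214),.018),("hole",(760,206),.01)): print(n,onz(c,f(q),z).round(4))
E
```

```text
stopOutL [ 0.4985 -0.0316  0.026 ]
stopOutR [0.5013 0.0381 0.026 ]
stopInL [ 0.5067 -0.0322  0.026 ]
stopInR [0.5095 0.0379 0.026 ]
bear [ 0.5302 -0.0325  0.018 ]
bear [0.5347 0.0365 0.018 ]
hole [0.5466 0.195  0.01  ]
```

jog_arm:
  turn:
    - [0.6,0,-2.6]
    - [0.6,0,-2.6]
    - [0.6,0,-2.6]
    - [0.6,0,-2.6]
    - [0.6,0,-2.6]
  offset:
    - [4,12,15]
    - [4,12,40]
    - [4,12,62]
    - [4,12,72]
    - [4,12,75]
  jaw: [50,50,50,50,50]

```text
clock: 15.05
tcp_pos: [0.5768, 0.0006, 0.0546]
tcp_rot: [3.141, -0.003, 3.091]
contact_force: [0.1, 0.4, -0.6]
grip_width: 0.686
grasp_force: 65.9
```

jog_arm:
  turn:
    - [0,0,0]
    - [0,0,0]
    - [0,0,0]
    - [0,0,0]
  offset:
    - [0,0,0]
    - [0,0,2]
    - [0,0,4]
    - [0,0,4]
  jaw: [50,50,50,50]

```text
clock: 15.45
tcp_pos: [0.5778, 0.0005, 0.052]
tcp_rot: [3.141, 0.0, 3.092]
contact_force: [0.2, -0.5, -1.8]
grip_width: 0.68
grasp_force: 65.9
```

```bash
python3 -c "
from h import *
st();go(.578,-.0003,.0469,177.2)"
```

```text
15.45 [5.778e-01 5.000e-04 5.200e-02] [1.7998e+02 1.0000e-02 1.7718e+02] [ 0.2 -0.5 -1.8] 58.1 65.9
turn [ 0.02  0.01 -0.02] offset [-0.2 -0.8  5.1]
```

jog_arm:
  turn:
    - [0,0,0]
    - [0,0,0]
    - [0,0,0]
    - [0,0,0]
  offset:
    - [0,0,1.5]
    - [0,0,3]
    - [0,0,4.5]
    - [0,0,4.5]
  jaw: [50,50,50,50]

```text
clock: 15.85
tcp_pos: [0.5776, 0.0005, 0.0469]
tcp_rot: [3.141, -0.001, 3.092]
contact_force: [0.3, 0.2, -1.3]
grip_width: 0.686
grasp_force: 65.9
```

jog_arm:
  turn:
    - [0,0,0]
    - [0,0,0]
    - [0,0,0]
  offset:
    - [0,0,1]
    - [0,0,1.5]
    - [0,0,1.5]
  jaw: [50,50,50]

```text
clock: 16.15
tcp_pos: [0.5776, 0.0006, 0.0469]
tcp_rot: [3.141, -0.0, 3.093]
contact_force: [-2.7, -0.1, 8.0]
grip_width: 0.683
grasp_force: 67.0
```

jog_arm:
  turn:
    - [0,0,0]
    - [0,0,0]
    - [0,0,0]
  offset:
    - [0,0,0]
    - [0,0,0]
    - [0,0,-1]
  jaw: [70,85,85]

```text
clock: 16.45
tcp_pos: [0.5774, 0.0006, 0.0462]
tcp_rot: [3.141, -0.001, 3.093]
contact_force: [-0.2, -0.1, 0.0]
grip_width: 0.996
grasp_force: 0.0
```

jog_arm:
  turn:
    - [0,0,0]
    - [0,0,0]
    - [0,0,0]
    - [0,0,0]
    - [0,0,0]
  offset:
    - [0,0,-10]
    - [0,0,-50]
    - [0,0,-100]
    - [0,0,-150]
    - [0,0,-200]
  jaw: [85,85,85,85,85]

```text
clock: 16.95
tcp_pos: [0.5773, 0.0005, 0.2492]
tcp_rot: [3.141, -0.0, 3.093]
contact_force: [-0.1, -0.8, 0.1]
grip_width: 0.997
grasp_force: 0.0
```

```bash
python3 -c "
from h import *
st();go(.57,-.185,.25,190)
r=manip.get_image('top');cv2.imwrite('pics/t2.png',cv2.resize(r[100:260,80:420,::-1],(800,376),interpolation=cv2.INTER_CUBIC))"
```

```text
16.95 [5.773e-01 5.000e-04 2.492e-01] [ 1.7998e+02 -1.0000e-02  1.7719e+02] [-0.1 -0.8  0.1] 85.1 0.0
turn [ 2.000e-02 -1.000e-02 -1.281e+01] offset [  -1.8 -185.6   -0.9]
```

View pics/t2.png

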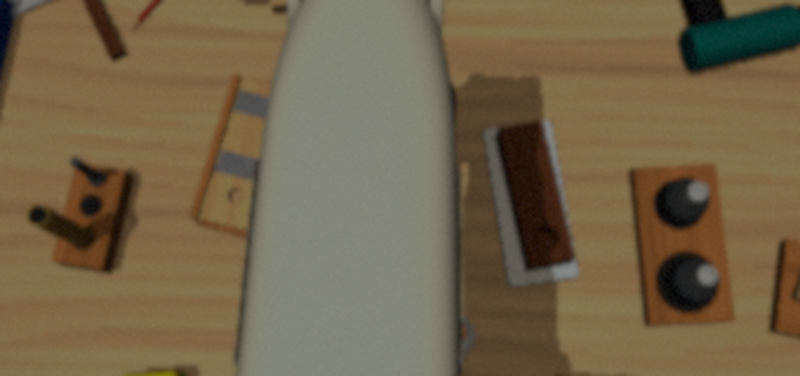

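The arm hides the middle of this view; the foot (535,195) with its bore at (548,235) is alone on its board, and both weights stand in the rack. Next I move over the foot.

jog_arm:
  turn:
    - [0,0,-8]
    - [0,0,-13]
    - [0,0,-13]
    - [0,0,-13]
    - [0,0,-13]
  offset:
    - [-2,-50,0]
    - [-2,-100,0]
    - [-2,-150,0]
    - [-2,-186,0]
    - [-2,-186,0]
  jaw: [85,85,85,85,85]

```text
clock: 17.5
tcp_pos: [0.5698, -0.1903, 0.2465]
tcp_rot: [-3.14, -0.001, -2.97]
contact_force: [-0.0, 0.5, -0.4]
grip_width: 0.995
grasp_force: 0.0
```

jog_arm:
  turn:
    - [0,0,0]
    - [0,0,0]
  offset:
    - [0,0,0]
    - [0,0,0]
  jaw: [85,85]

```text
clock: 17.7
tcp_pos: [0.5706, -0.1846, 0.2465]
tcp_rot: [3.141, -0.001, -2.963]
contact_force: [-0.2, 0.5, -0.3]
grip_width: 1.0
grasp_force: 0.0
```

```bash
python3 -c "
from h import *
st();snap('w10')"
```

```text
17.7 [ 0.5706 -0.1846  0.2465] [ 1.7995e+02 -3.0000e-02 -1.6976e+02] [-0.2  0.5 -0.3] 85.4 0.0
```

View pics/w10.png

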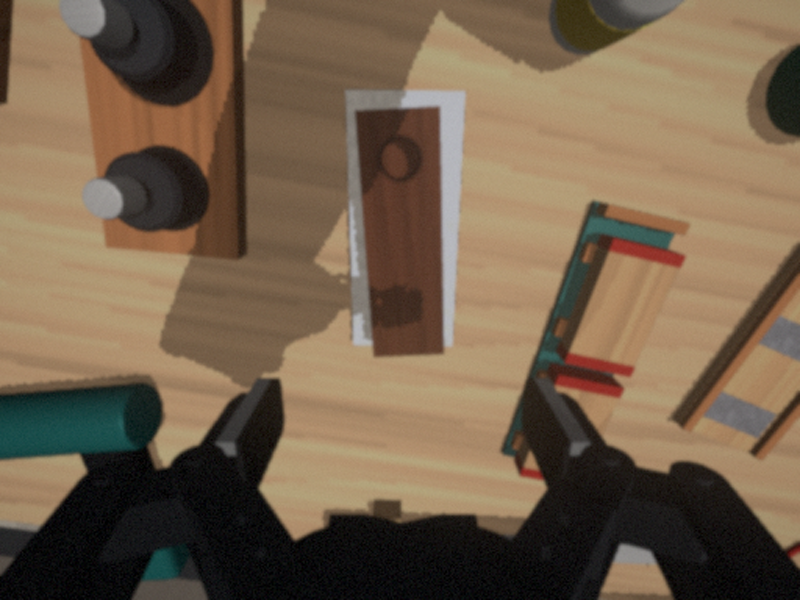

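The caul lies in the free bay, square and between the stop (640,215) and the like caul (590,378). The foot's corners are (357,111), (440,106), (443,353) and (374,355), with the bore rim centre at (401,158).

```bash
python3 - <<'E'
from h import *
c,a=sc('w10'),sc('w6');f=lambda q:(q[0]*.64,q[1]*.64)
C=np.array([onz(c,f(q),.063)[:2] for q in((357,111),(440,106),(443,353),(374,355))])
L=lambda p,q:np.degrees(np.arctan2(q[1]-p[1],q[0]-p[0])).round(2)
print(C.round(4).tolist(),C.mean(0).round(4),np.linalg.norm(C-np.roll(C,1,0),axis=1).round(3),L(C[0],C[3]),L(C[1],C[2]))
print(onz(c,f((401,158)),.063).round(4),tri([a,c],[f((424,304)),f((401,158))]).round(4))
k=np.array([onz(c,f(q),.040)[:2] for q in((611,241),(686,255),(632,373),(565,357))]);print("caul",k.round(4).tolist(),k.mean(0),L(k[0],k[3]),L(k[1],k[2]))
go(*C.mean(0),.058,190.5)
E
```

```text
[[0.4692, -0.2326], [0.4565, -0.1796], [0.6312, -0.1404], [0.6426, -0.1938]] [ 0.5499 -0.1866] [0.178 0.054 0.179 0.055] 12.6 12.65
[ 0.4929 -0.199   0.063 ] [ 0.4935 -0.2007  0.0555]
caul [[0.5245, -0.0274], [0.5247, 0.0344], [0.6318, 0.0292], [0.6273, -0.0326]] [0.57709704 0.00091561] -2.87 -2.77
turn [ 0.05 -0.03 -0.22] offset [ 20.8   1.2 188.6]
```

jog_arm:
  turn:
    - [0,0,-1.8]
    - [0,0,-1.8]
    - [0,0,-1.8]
    - [0,0,-1.8]
    - [0,0,-1.8]
  offset:
    - [15,1,30]
    - [19,1,75]
    - [19,1,120]
    - [19,1,155]
    - [19,1,172]
  jaw: [85,85,85,85,85]

```text
clock: 18.25
tcp_pos: [0.5494, -0.1852, 0.0708]
tcp_rot: [3.138, -0.006, -2.93]
contact_force: [-0.3, 0.3, -0.1]
grip_width: 0.998
grasp_force: 0.0
```

jog_arm:
  turn:
    - [0,0,0]
    - [0,0,0]
    - [0,0,0]
    - [0,0,0]
  offset:
    - [0,0,8]
    - [0,0,14]
    - [0,0,16]
    - [0,0,16]
  jaw: [85,85,85,85]

```text
clock: 18.65
tcp_pos: [0.5524, -0.1876, 0.0594]
tcp_rot: [-3.141, 0.001, -2.932]
contact_force: [0.8, 0.3, -0.5]
grip_width: 0.991
grasp_force: 0.0
```

jog_arm:
  turn:
    - [0,0,0]
    - [0,0,0]
    - [0,0,0]
    - [0,0,0]
  offset:
    - [0,0,0]
    - [0,0,0]
    - [0,0,0]
    - [0,0,0]
  jaw: [45,45,45,45]

```text
clock: 19.05
tcp_pos: [0.5524, -0.1881, 0.0597]
tcp_rot: [-3.141, 0.001, -2.932]
contact_force: [-0.1, -0.0, 5.2]
grip_width: 0.644
grasp_force: 65.7
```

jog_arm:
  turn:
    - [0,0,0]
    - [0,0,0]
    - [0,0,0]
    - [0,0,0]
    - [0,0,0]
  offset:
    - [0,0,-3]
    - [0,0,-20]
    - [0,0,-45]
    - [0,0,-70]
    - [0,0,-90]
  jaw: [45,45,45,45,45]

```text
clock: 19.55
tcp_pos: [0.5511, -0.1876, 0.1489]
tcp_rot: [3.14, -0.002, -2.932]
contact_force: [0.4, -0.9, -2.3]
grip_width: 0.642
grasp_force: 64.9
```

```bash
python3 - <<'E'
from h import *
st();snap('w11',False);st();print(manip.get_obs()['torque'].round(3));go(.605,.18,.15,166)
go(.59,.12,.15,170)
E
```

```text
19.55 [ 0.5511 -0.1876  0.1489] [ 1.7993e+02 -1.0000e-01 -1.6802e+02] [ 0.4 -0.9 -2.3] 54.8 64.9
19.6 [ 0.5529 -0.1882  0.1525] [-179.89    0.19 -168.01] [ 0.7 -0.4 -0.7] 55.1 65.1
[ 0.018 -0.118  0.012]
turn [-0.06  0.21 25.98] offset [-127.4  349.4    2.3]
turn [-0.07  0.2  21.98] offset [-100.3  293.8    2.3]
```

jog_arm:
  turn:
    - [0,0,4]
    - [0,0,8]
    - [0,0,13]
    - [0,0,19]
    - [0,0,26]
  offset:
    - [-10,24,0]
    - [-27,65,0]
    - [-46,110,0]
    - [-65,155,0]
    - [-82,197,0]
  jaw: [45,45,45,45,45]

```text
clock: 20.1
tcp_pos: [0.5902, 0.0239, 0.147]
tcp_rot: [-3.141, -0.003, 2.892]
contact_force: [1.4, -0.7, -1.7]
grip_width: 0.645
grasp_force: 65.1
```

```bash
python3 -c "
from h import *
st();go(.6,.075,.16,166)"
```

```text
20.1 [0.5902 0.0239 0.147 ] [-179.98   -0.18  165.71] [ 1.4 -0.7 -1.7] 55.1 65.1
turn [-0.02 -0.18 -0.29] offset [  3.1  52.  -13.1]
```

jog_arm:
  turn:
    - [0,0,0]
    - [0,0,0]
    - [0,0,0]
    - [0,0,0]
  offset:
    - [3,25,-13]
    - [3,52,-13]
    - [3,52,-13]
    - [3,52,-13]
  jaw: [45,45,45,45]

```text
clock: 20.5
tcp_pos: [0.5997, 0.0737, 0.1599]
tcp_rot: [-3.14, -0.003, 2.899]
contact_force: [-0.5, 0.2, -1.6]
grip_width: 0.645
grasp_force: 65.0
```

```bash
python3 -c "
from h import *
st();snap('w12')"
```

```text
20.5 [0.5997 0.0737 0.1599] [-179.93   -0.19  166.08] [-0.5  0.2 -1.6] 55.1 65.0
```

View pics/w12.png

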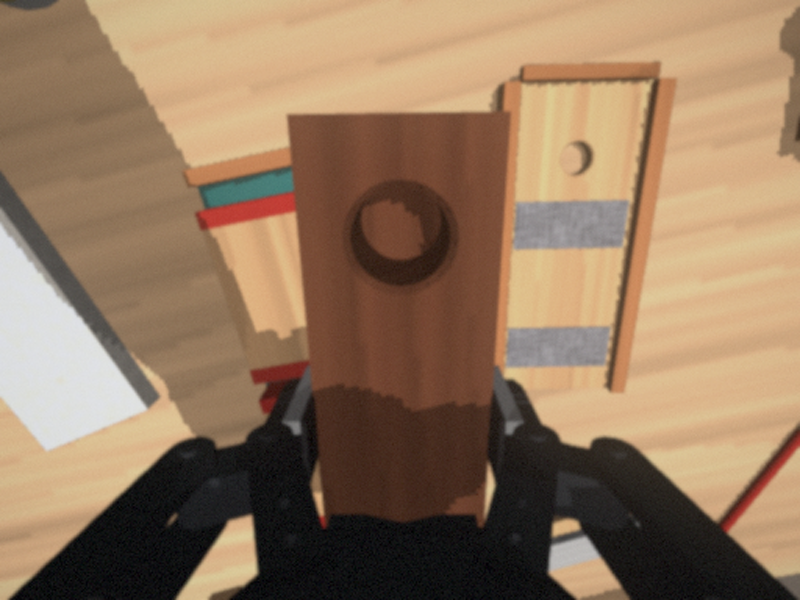

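The picture shows the bore rim in hand centred at (401,235), the cradle hole at (576,157), the right rail from (665,80) to (617,390) and the end rail at y ≈ 72.

```bash
python3 - <<'E'
from h import *
c=sc('w12');o=np.load('w12.npz');f=lambda q:(q[0]*.64,q[1]*.64);T=Ro.from_euler('xyz',o['r'])
tl=lambda X:T.inv().apply(X-o['p'])
zt=o['p'][2]+.0033
b=onz(c,f((401,235)),zt);print("bore tool",tl(b).round(4))
for q in((289,114),(511,112)): print("end corner tool",tl(onz(c,f(q),zt)).round(4))
h=onz(c,f((576,157)),.010);print("hole",h.round(4),"tool",tl(h).round(4))
P={n:onz(c,f(q),.018) for n,q in dict(ro1=(675,82),ro2=(625,390),ri1=(657,80),ri2=(611,388),e1=(522,66),e2=(659,63),li1=(519,84),s1=(515,203)).items()}
for a,b_ in(("ro2","ro1"),("ri2","ri1"),("e1","e2")): d=P[a]-P[b_] ; print(a,np.degrees(np.arctan2(d[1],d[0])),P[a].round(4),P[b_].round(4))
G=[onz(c,f(q),.012) for q in((518,206),(629,200),(507,328),(610,326),(514,248),(625,248),(506,365),(607,366))]
print(np.round(G,4)[:,:2].tolist())
print([np.degrees(np.arctan2(*(G[i+1]-G[i])[[0,1]])).round(1) for i in(0,2,4,6)])
E
```

```text
bore tool [ 0.0613 -0.     -0.0031]
end corner tool [ 0.0917 -0.028  -0.003 ]
end corner tool [ 0.0922  0.0274 -0.003 ]
hole [0.5468 0.1949 0.01  ] tool [0.0801 0.1052 0.1501]
ro2 -12.412515285003924 [0.71   0.2078 0.018 ] [0.5195 0.2497 0.018 ]
ri2 -12.38029594578515 [0.7061 0.1984 0.018 ] [0.5161 0.2401 0.018 ]
e1 -102.7997826220688 [0.4913 0.1685 0.018 ] [0.5079 0.2416 0.018 ]
[[0.5668, 0.156], [0.5797, 0.2231], [0.6463, 0.136], [0.6617, 0.2043], [0.5925, 0.1494], [0.6096, 0.2184], [0.674, 0.1307], [0.6919, 0.1996]]
[np.float64(10.9), np.float64(12.7), np.float64(13.9), np.float64(14.5)]
```

jog_arm:
  turn:
    - [0,0,-1.2]
    - [0,0,-1.2]
    - [0,0,-1.2]
    - [0,0,-1.2]
    - [0,0,-1.2]
  offset:
    - [5,27,0]
    - [12,65,0]
    - [19,95,0]
    - [19,106,0]
    - [19,106,0]
  jaw: [45,45,45,45,45]

```text
clock: 21.05
tcp_pos: [0.6077, 0.1809, 0.1608]
tcp_rot: [-3.141, -0.002, 2.919]
contact_force: [-0.1, -0.1, -1.9]
grip_width: 0.642
grasp_force: 65.0
```

jog_arm:
  turn:
    - [0,0,0]
    - [0,0,0]
    - [0,0,0]
  offset:
    - [0,0,30]
    - [0,0,60]
    - [0,0,60]
  jaw: [45,45,45]

```text
clock: 21.35
tcp_pos: [0.604, 0.1772, 0.0964]
tcp_rot: [-3.136, -0.01, 2.915]
contact_force: [-1.0, -0.3, -2.8]
grip_width: 0.643
grasp_force: 64.8
```

```bash
python3 -c "
from h import *
st();go(.6066,.1814,.0537,167.3)"
```

```text
21.35 [0.604  0.1772 0.0964] [-179.66   -0.58  167.04] [-1.  -0.3 -2.8] 54.9 64.8
turn [-0.34 -0.58 -0.26] offset [-2.   4.9 42.7]
```

Still settling; I continue down in smaller steps.

jog_arm:
  turn:
    - [0,0,0]
    - [0,0,0]
    - [0,0,0]
    - [0,0,0]
    - [0,0,0]
  offset:
    - [0,0,8]
    - [0,0,20]
    - [0,0,30]
    - [0,0,36]
    - [0,0,36]
  jaw: [45,45,45,45,45]

```text
clock: 21.85
tcp_pos: [0.6069, 0.1804, 0.0644]
tcp_rot: [-3.141, -0.003, 2.918]
contact_force: [-0.1, -0.1, -3.1]
grip_width: 0.642
grasp_force: 64.9
```

jog_arm:
  turn:
    - [0,0,0]
    - [0,0,0]
  offset:
    - [0,0,0]
    - [0,0,0]
  jaw: [45,45]

```text
clock: 22.05
tcp_pos: [0.6082, 0.1809, 0.0662]
tcp_rot: [3.141, 0.0, 2.918]
contact_force: [0.9, 0.8, -1.9]
grip_width: 0.642
grasp_force: 64.9
```

```bash
python3 -c "
from h import *
st();go(.6066,.1814,.0537,167.3)"
```

```text
22.05 [0.6082 0.1809 0.0662] [1.7996e+02 1.0000e-02 1.6721e+02] [ 0.9  0.8 -1.9] 54.8 64.9
turn [ 0.04  0.01 -0.09] offset [ 1.6  0.1 12.5]
```

jog_arm:
  turn:
    - [0,0,0]
    - [0,0,0]
    - [0,0,0]
    - [0,0,0]
    - [0,0,0]
  offset:
    - [1,0,4]
    - [1,0,7]
    - [1,0,9.5]
    - [1,0,11]
    - [1,0,11]
  jaw: [45,45,45,45,45]

```text
clock: 22.55
tcp_pos: [0.6065, 0.1808, 0.0541]
tcp_rot: [-3.141, -0.001, 2.918]
contact_force: [0.8, 0.4, -2.9]
grip_width: 0.648
grasp_force: 64.9
```

jog_arm:
  turn:
    - [0,0,0]
    - [0,0,0]
    - [0,0,0]
  offset:
    - [0,0,1]
    - [0,0,1.5]
    - [0,0,1.5]
  jaw: [45,45,45]

```text
clock: 22.85
tcp_pos: [0.6067, 0.1809, 0.053]
tcp_rot: [3.141, -0.001, 2.918]
contact_force: [0.1, -0.4, -2.6]
grip_width: 0.642
grasp_force: 64.9
```

jog_arm:
  turn:
    - [0,0,0]
    - [0,0,0]
    - [0,0,0]
  offset:
    - [0,0,0.7]
    - [0,0,1.4]
    - [0,0,1.4]
  jaw: [45,45,45]

```text
clock: 23.15
tcp_pos: [0.6068, 0.1809, 0.0518]
tcp_rot: [3.141, -0.001, 2.918]
contact_force: [-0.4, -0.1, -1.5]
grip_width: 0.644
grasp_force: 65.2
```

jog_arm:
  turn:
    - [0,0,0]
    - [0,0,0]
    - [0,0,0]
  offset:
    - [0,0,0.5]
    - [0,0,1]
    - [0,0,1]
  jaw: [45,45,45]

```text
clock: 23.45
tcp_pos: [0.6068, 0.1809, 0.0517]
tcp_rot: [3.141, -0.0, 2.918]
contact_force: [-3.3, 0.3, 5.2]
grip_width: 0.645
grasp_force: 65.9
```

jog_arm:
  turn:
    - [0,0,0]
    - [0,0,0]
    - [0,0,0]
  offset:
    - [0,0,0]
    - [0,0,0]
    - [0,0,-1]
  jaw: [65,80,80]

```text
clock: 23.75
tcp_pos: [0.6067, 0.1809, 0.0513]
tcp_rot: [3.141, -0.001, 2.918]
contact_force: [-0.5, -0.1, -0.3]
grip_width: 0.935
grasp_force: 0.0
```

jog_arm:
  turn:
    - [0,0,0]
    - [0,0,0]
    - [0,0,0]
    - [0,0,0]
    - [0,0,0]
  offset:
    - [0,0,-20]
    - [0,0,-60]
    - [0,0,-95]
    - [0,0,-108]
    - [0,0,-108]
  jaw: [80,80,80,80,80]

```text
clock: 24.25
tcp_pos: [0.6085, 0.1814, 0.1623]
tcp_rot: [3.139, 0.004, 2.918]
contact_force: [0.4, 0.8, 0.6]
grip_width: 0.938
grasp_force: 0.0
```

jog_arm:
  turn:
    - [0,0,0]
    - [0,0,0]
  offset:
    - [0,0,0]
    - [0,0,0]
  jaw: [80,80]

```text
clock: 24.45
tcp_pos: [0.6055, 0.1804, 0.1571]
tcp_rot: [-3.14, -0.005, 2.918]
contact_force: [-0.4, 1.7, 0.3]
grip_width: 0.936
grasp_force: 0.0
```

```bash
python3 - <<'E'
from h import *
st();snap('w13',False);z=np.load('w13.npz');im=z['im']
c=sc('w13');u=proj(c,[[.5468,.1949,.055]])[0];print(u)
x,y=int(u[0]),int(u[1]);g=im[y-45:y+45,x-60:x+60]
a=np.load('w12.npz')['im'][y*0+100:200,200:315]
cv2.imwrite('pics/w13c.png',np.hstack([cv2.resize(im[...,::-1],(512,384)),cv2.resize(g[...,::-1],(288,384),interpolation=cv2.INTER_CUBIC)]))
E
```

```text
24.45 [0.6055 0.1804 0.1571] [-179.89   -0.27  167.19] [-0.4  1.7  0.3] 79.9 0.0
[258.56325164 127.61038151]
```

```bash
python3 - <<'E'
from h import *
t,s=cam("top"),cam("side")
for c in("side","top"):
    manip.get_image(c)
    for q in manip.regions_of(c,"stem")[:2]:
        m=q["pixels"];p=np.argwhere(m)[:,::-1];i=p[:,1].argmin();print(c,round(q["conf"],2),p.min(0),p.max(0),p[p[:,1]<p[:,1].min()+4].mean(0),p[p[:,0]<p[:,0].min()+3].mean(0),p[p[:,0]>p[:,0].max()-3].mean(0))
X=tri([t,s],[(97,191.4),(206.5,243)]);print(X.round(4),np.round(onz(t,(97,191.4),.18),4),onz(s,(206.5,243),.18).round(4))
go(.56,.30,.28,167)
E
```

```text
side 0.98 [199 237] [217 298] [205.54054054 238.81081081] [200.53571429 252.35714286] [215.35714286 284.5       ]
side 0.43 [211 181] [253 203] [225.32075472 183.0754717 ] [212.38888889 192.44444444] [251.72222222 191.05555556]
top 0.3 [348 169] [391 237] [369.16666667 171.11111111] [349.29850746 184.34328358] [389.66666667 227.        ]
[0.4798 0.3738 0.1762] [0.4801 0.3726 0.18  ] [0.4766 0.3776 0.18  ]
turn [-0.04 -0.14  0.2 ] offset [  71.9  105.9 -121.4]
```

jog_arm:
  turn:
    - [0,0,0]
    - [0,0,0]
    - [0,0,0]
    - [0,0,0]
    - [0,0,0]
  offset:
    - [5,5,-45]
    - [15,15,-90]
    - [40,50,-121]
    - [69,95,-121]
    - [69,137,-121]
  jaw: [60,60,60,60,60]

```text
clock: 25.2
tcp_pos: [0.5681, 0.3308, 0.2833]
tcp_rot: [3.14, 0.0, 2.918]
contact_force: [1.2, -0.6, -1.3]
grip_width: 0.698
grasp_force: 0.0
```

jog_arm:
  turn:
    - [0,0,0]
    - [0,0,0]
    - [0,0,0]
  offset:
    - [0,0,0]
    - [0,0,0]
    - [0,0,0]
  jaw: [60,60,60]

```text
clock: 25.5
tcp_pos: [0.57, 0.3289, 0.2803]
tcp_rot: [-3.141, -0.001, 2.917]
contact_force: [0.1, -0.0, -0.1]
grip_width: 0.703
grasp_force: 0.0
```

```bash
python3 - <<'E'
from h import *
st();snap('w14',False);print(proj(sc('w14'),[[.479,.374,.18],[.547,.194,.055]]))
for q in manip.regions_of("wrist","stem")[:2]:
    p=np.argwhere(q["pixels"])[:,::-1];print(q["conf"],p.min(0),p.max(0),p.mean(0))
E
```

```text
25.5 [0.57   0.3289 0.2803] [-1.7996e+02 -7.0000e-02  1.6716e+02] [ 0.1 -0.  -0.1] 60.0 0.0
[[288.85426312  74.91407868]
 [152.8976931  170.48172151]]
0.55 [268  60] [308  96] [288.70234987  78.86422977]
```

```bash
python3 - <<'E'
from h import *
A,B=np.load('w13.npz')['im'],np.load('w14.npz')['im']
def crop(im,x,y,s=5): return cv2.resize(im[y:y+300//s,x:x+400//s,::-1],(400,300),interpolation=cv2.INTER_CUBIC)
cv2.imwrite('pics/m.png',np.vstack([np.hstack([crop(A,218,98),crop(B,248,50)]),np.hstack([crop(B,112,140),cv2.resize(B[...,::-1],(400,300))])]))
E
```

```text
(no output)
```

View pics/m.png

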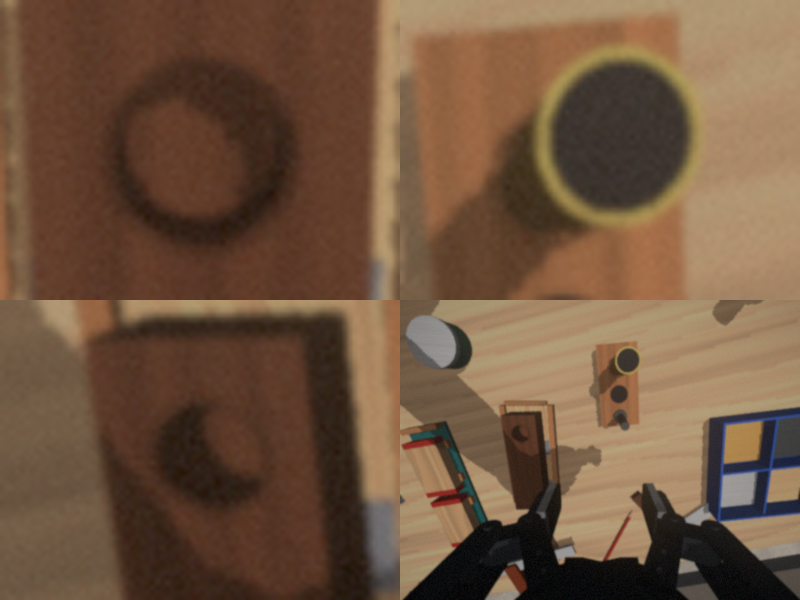

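The tiles show the foot's bore rim (top left, centre (205,152)), the stem's ring-lit top (top right, centre (617,135)), the bore again (212,453), and stem, empty hole and short pin in a row in the stand.

```bash
python3 - <<'E'
from h import *
a,b=sc('w13'),sc('w14')
S=onz(b,(291.1,76.7),.18);print("stem",S.round(4))
B=onz(a,(258.6,128.0),.055);B2=onz(b,(154,170.2),.055);print("bore",B.round(4),B2.round(4),tri([a,b],[(258.6,128),(154,170.2)]).round(4))
print("stem tri w/ side",tri([cam('side'),b],[(205.5,240),(291.1,76.7)]).round(4))
print(np.load('w13.npz')['p'],manip.get_obs()['joint_pos'])
go(S[0],S[1],.25,167.2)
E
```

```text
stem [0.4806 0.3754 0.18  ]
bore [0.5471 0.1949 0.055 ] [0.547  0.1955 0.055 ] [0.5472 0.1948 0.0534]
stem tri w/ side [0.4803 0.3746 0.1842]
[0.60547205 0.18044654 0.15709802] [5.22111233e-01 5.71487756e-01 5.64271066e-01 1.56414115e+00
 5.05913429e-04 7.47447605e-01]
turn [-0.   -0.04 -0.11] offset [98.  25.9 31. ]
```

jog_arm:
  turn:
    - [0,0,0]
    - [0,0,0]
    - [0,0,0]
    - [0,0,0]
    - [0,0,0]
  offset:
    - [40,10,5]
    - [80,20,30]
    - [96,25.5,55]
    - [96,25.5,60]
    - [96,25.5,60]
  jaw: [60,60,60,60,60]

```text
clock: 26.1
tcp_pos: [0.482, 0.3747, 0.2205]
tcp_rot: [-3.14, -0.001, 2.917]
contact_force: [-0.3, -0.6, 1.0]
grip_width: 0.707
grasp_force: 0.0
```

jog_arm:
  turn:
    - [0,0,0]
    - [0,0,0]
    - [0,0,0]
  offset:
    - [0,0,0]
    - [0,0,0]
    - [0,0,0]
  jaw: [60,60,60]

```text
clock: 26.4
tcp_pos: [0.4834, 0.3756, 0.2219]
tcp_rot: [3.14, 0.001, 2.917]
contact_force: [-0.2, 0.2, 0.6]
grip_width: 0.702
grasp_force: 0.0
```

```bash
python3 - <<'E'
from h import *
st();snap('w15',False);c=sc('w15');im=np.load('w15.npz')['im']
u=proj(c,[[.4806,.3754,.18]])[0];print(u)
q=manip.regions_of("wrist","stem")
for r in q[:2]:
    m=r["pixels"].astype(np.uint8);p=np.argwhere(m)[:,::-1];print(r["conf"],p.min(0),p.max(0),p.mean(0))
x,y=u.astype(int);g=im[max(y-45,0):y+45,x-45:x+45].astype(np.uint8);hsv=cv2.cvtColor(g,cv2.COLOR_RGB2HSV)
ye=((hsv[...,0]>22)&(hsv[...,0]<35)&(hsv[...,1]>110)&(hsv[...,2]>90)).astype(np.uint8)
n,l,s,ce=cv2.connectedComponentsWithStats(ye);
for i in range(1,n):
    if s[i,4]>30: print(s[i]+np.array([x-45,max(y-45,0),0,0,0]))
go(.482,.375,.171,167.2)
E
```

```text
26.4 [0.4834 0.3756 0.2219] [1.7989e+02 4.0000e-02 1.6710e+02] [-0.2  0.2  0.6] 60.0 0.0
[255.49683762 226.63522359]
0.76 [238 159] [274 243] [256.41097046 205.17046414]
turn [ 0.06  0.   -0.06] offset [ 0.7 -0.9 50.4]
```

jog_arm:
  turn:
    - [0,0,0]
    - [0,0,0]
    - [0,0,0]
    - [0,0,0]
  offset:
    - [0.5,-1,20]
    - [0.5,-1,40]
    - [0.5,-1,50]
    - [0.5,-1,50]
  jaw: [60,60,60,60]

```text
clock: 26.9
tcp_pos: [0.4805, 0.3743, 0.1691]
tcp_rot: [-3.139, -0.003, 2.918]
contact_force: [-0.1, 0.7, -0.1]
grip_width: 0.703
grasp_force: 0.0
```

jog_arm:
  turn:
    - [0,0,0]
    - [0,0,0]
    - [0,0,0]
    - [0,0,0]
    - [0,0,0]
  offset:
    - [0,0,0]
    - [0,0,0]
    - [0,0,0]
    - [0,0,0]
    - [0,0,0]
  jaw: [15,15,15,15,15]

```text
clock: 27.4
tcp_pos: [0.4819, 0.3755, 0.1723]
tcp_rot: [3.139, 0.001, 2.918]
contact_force: [0.0, -0.2, 5.7]
grip_width: 0.276
grasp_force: 59.4
```

```bash
python3 -c "
from h import *
st();print(manip.get_obs()['torque'])"
```

```text
27.4 [0.4819 0.3755 0.1723] [1.7986e+02 6.0000e-02 1.6719e+02] [ 0.  -0.2  5.7] 23.5 59.4
[-0.09530283 -0.00563201 -0.04748446]
```

jog_arm:
  turn:
    - [0,0,0]
    - [0,0,0]
    - [0,0,0]
    - [0,0,0]
    - [0,0,0]
  offset:
    - [0,0,-10]
    - [0,0,-35]
    - [0,0,-65]
    - [0,0,-90]
    - [0,0,-100]
  jaw: [15,15,15,15,15]

```text
clock: 27.9
tcp_pos: [0.4819, 0.3755, 0.2737]
tcp_rot: [3.138, 0.002, 2.918]
contact_force: [0.7, 0.4, -1.2]
grip_width: 0.274
grasp_force: 59.3
```

jog_arm:
  turn:
    - [0,0,0]
    - [0,0,0]
    - [0,0,0]
    - [0,0,0]
    - [0,0,0]
  offset:
    - [0,-20,0]
    - [-15,-55,0]
    - [-45,-95,0]
    - [-75,-130,0]
    - [-95,-152,0]
  jaw: [15,15,15,15,15]

```text
clock: 28.4
tcp_pos: [0.5405, 0.2028, 0.2697]
tcp_rot: [-3.14, -0.002, 2.916]
contact_force: [-0.3, 0.3, -1.2]
grip_width: 0.275
grasp_force: 59.5
```

jog_arm:
  turn:
    - [0,0,0]
    - [0,0,0]
    - [0,0,0]
    - [0,0,0]
  offset:
    - [-9,-9,0]
    - [-9,-9,0]
    - [-9,-9,0]
    - [-9,-9,0]
  jaw: [15,15,15,15]

```text
clock: 28.8
tcp_pos: [0.5463, 0.1963, 0.2703]
tcp_rot: [3.141, -0.002, 2.92]
contact_force: [0.1, 0.8, -1.3]
grip_width: 0.277
grasp_force: 59.4
```

```bash
python3 -c "
from h import *
st();snap('w16',False);go(.5484,.195,.235,167.2)"
```

```text
28.8 [0.5463 0.1963 0.2703] [ 1.7999e+02 -1.1000e-01  1.6731e+02] [ 0.1  0.8 -1.3] 23.7 59.4
turn [ 0.02 -0.09  0.12] offset [-2.4 -0.9 35.5]
```

jog_arm:
  turn:
    - [0,0,0]
    - [0,0,0]
    - [0,0,0]
    - [0,0,0]
    - [0,0,0]
  offset:
    - [-2,-1,10]
    - [-2,-1,28]
    - [-2,-1,40]
    - [-2,-1,44]
    - [-2,-1,44]
  jaw: [15,15,15,15,15]

```text
clock: 29.35
tcp_pos: [0.5481, 0.1936, 0.2256]
tcp_rot: [-3.141, -0.003, 2.919]
contact_force: [-0.6, 1.0, -1.6]
grip_width: 0.273
grasp_force: 59.4
```

jog_arm:
  turn:
    - [0,0,0]
    - [0,0,0]
    - [0,0,0]
  offset:
    - [0,0,0]
    - [0,0,0]
    - [0,0,0]
  jaw: [15,15,15]

```text
clock: 29.65
tcp_pos: [0.5491, 0.1936, 0.2274]
tcp_rot: [3.141, 0.0, 2.918]
contact_force: [-0.0, -0.6, -1.6]
grip_width: 0.274
grasp_force: 59.4
```

```bash
python3 - <<'E'
from h import *
st();go(.5484,.195,.1833,167.2)
o=manip.get_obs();p=o['tcp_pos'];s=cam('side');manip.get_image('side')
print("pred axis",proj(s,[[p[0],p[1],p[2]-.1623],[p[0],p[1],p[2]-.03]]).round(1))
for r in manip.regions_of("side","stem")[:2]:
    m=r["pixels"];q=np.argwhere(m)[:,::-1];print(r["conf"],q.min(0),q.max(0),[(y,m[y].nonzero()[0].mean().round(1),m[y].sum()) for y in range(q[:,1].min(),q[:,1].max()+1,6)])
E
```

```text
29.65 [0.5491 0.1936 0.2274] [1.7994e+02 3.0000e-02 1.6719e+02] [-0.  -0.6 -1.6] 23.4 59.4
turn [ 0.06  0.03 -0.01] offset [ 1.   1.1 44.1]
pred axis [[214.4 224.2]
 [210.  180.2]]
0.74 [206 164] [219 226] [(164, np.float64(210.5), np.int64(2)), (170, np.float64(212.0), np.int64(5)), (176, np.float64(212.5), np.int64(6)), (182, np.float64(211.5), np.int64(8)), (188, np.float64(211.0), np.int64(11)), (194, np.float64(212.0), np.int64(11)), (200, np.float64(212.5), np.int64(10)), (206, np.float64(212.5), np.int64(10)), (212, np.float64(213.5), np.int64(10)), (218, np.float64(213.5), np.int64(10)), (224, np.float64(214.5), np.int64(8))]
0.57 [174 174] [262 211] [(174, np.float64(186.0), np.int64(7)), (180, np.float64(188.5), np.int64(24)), (186, np.float64(189.5), np.int64(32)), (192, np.float64(197.5), np.int64(37)), (198, np.float64(221.3), np.int64(30)), (204, np.float64(238.1), np.int64(37)), (210, np.float64(250.5), np.int64(8))]
```

jog_arm:
  turn:
    - [0,0,0]
    - [0,0,0]
    - [0,0,0]
    - [0,0,0]
    - [0,0,0]
  offset:
    - [0.7,1,2]
    - [0.7,1,6]
    - [0.7,1,10]
    - [0.7,1,13]
    - [0.7,1,15]
  jaw: [15,15,15,15,15]

```text
clock: 30.25
tcp_pos: [0.5481, 0.1946, 0.2111]
tcp_rot: [-3.141, -0.001, 2.918]
contact_force: [0.3, -0.0, -1.9]
grip_width: 0.276
grasp_force: 59.4
```

jog_arm:
  turn:
    - [0,0,0]
    - [0,0,0]
  offset:
    - [0,0,2]
    - [0,0,2]
  jaw: [15,15]

```text
clock: 30.45
tcp_pos: [0.5481, 0.1946, 0.2093]
tcp_rot: [-3.141, -0.001, 2.918]
contact_force: [0.5, -0.8, -1.5]
grip_width: 0.275
grasp_force: 59.4
```

jog_arm:
  turn:
    - [0,0,0]
    - [0,0,0]
    - [0,0,0]
    - [0,0,0]
    - [0,0,0]
  offset:
    - [0,0,4]
    - [0,0,8]
    - [0,0,12]
    - [0,0,16]
    - [0,0,18]
  jaw: [15,15,15,15,15]

```text
clock: 30.95
tcp_pos: [0.5481, 0.1945, 0.191]
tcp_rot: [-3.141, -0.001, 2.918]
contact_force: [-0.1, -0.3, -1.9]
grip_width: 0.272
grasp_force: 59.4
```

jog_arm:
  turn:
    - [0,0,0]
    - [0,0,0]
    - [0,0,0]
    - [0,0,0]
  offset:
    - [0,0,2]
    - [0,0,4]
    - [0,0,6]
    - [0,0,6]
  jaw: [15,15,15,15]

```text
clock: 31.35
tcp_pos: [0.5481, 0.1946, 0.1854]
tcp_rot: [-3.142, -0.001, 2.918]
contact_force: [-0.3, 0.6, -2.1]
grip_width: 0.273
grasp_force: 59.4
```

jog_arm:
  turn:
    - [0,0,0]
    - [0,0,0]
    - [0,0,0]
  offset:
    - [0,0,1]
    - [0,0,2]
    - [0,0,2]
  jaw: [15,15,15]

```text
clock: 31.65
tcp_pos: [0.5482, 0.1947, 0.1836]
tcp_rot: [3.141, -0.001, 2.918]
contact_force: [0.2, 0.0, -2.1]
grip_width: 0.278
grasp_force: 59.4
```

jog_arm:
  turn:
    - [0,0,0]
    - [0,0,0]
    - [0,0,0]
  offset:
    - [0,0,0.7]
    - [0,0,1.5]
    - [0,0,1.5]
  jaw: [15,15,15]

```text
clock: 31.95
tcp_pos: [0.5486, 0.1947, 0.1833]
tcp_rot: [3.141, 0.001, 2.918]
contact_force: [-0.6, -1.0, 4.8]
grip_width: 0.276
grasp_force: 60.2
```

jog_arm:
  turn:
    - [0,0,0]
    - [0,0,0]
    - [0,0,0]
  offset:
    - [0,0,0.5]
    - [0,0,1]
    - [0,0,1]
  jaw: [15,15,15]

```text
clock: 32.25
tcp_pos: [0.5488, 0.1947, 0.1832]
tcp_rot: [3.14, 0.002, 2.918]
contact_force: [-1.6, -1.2, 10.4]
grip_width: 0.276
grasp_force: 60.8
```

jog_arm:
  turn:
    - [0,0,0]
    - [0,0,0]
    - [0,0,0]
    - [0,0,0]
  offset:
    - [0,0,-1]
    - [0,0,-1]
    - [0,0,-1]
    - [0,0,-1]
  jaw: [15,35,60,60]

```text
clock: 32.65
tcp_pos: [0.5481, 0.1947, 0.1817]
tcp_rot: [-3.142, -0.001, 2.918]
contact_force: [0.0, 0.6, -0.1]
grip_width: 0.701
grasp_force: 0.0
```

jog_arm:
  turn:
    - [0,0,0]
    - [0,0,0]
    - [0,0,0]
    - [0,0,0]
    - [0,0,0]
  offset:
    - [0,0,-15]
    - [0,0,-40]
    - [0,0,-70]
    - [0,0,-100]
    - [0,0,-110]
  jaw: [60,60,60,60,60]

```text
clock: 33.15
tcp_pos: [0.5496, 0.1951, 0.2954]
tcp_rot: [3.138, 0.004, 2.918]
contact_force: [1.4, -0.0, 0.7]
grip_width: 0.702
grasp_force: 0.0
```

jog_arm:
  turn:
    - [0,0,0]
    - [0,0,0]
    - [0,0,0]
    - [0,0,0]
    - [0,0,0]
  offset:
    - [-10,-40,0]
    - [-20,-85,0]
    - [-30,-130,0]
    - [-30,-150,0]
    - [-30,-150,0]
  jaw: [60,60,60,60,60]

```text
clock: 33.65
tcp_pos: [0.5436, 0.0389, 0.291]
tcp_rot: [-3.141, -0.003, 2.913]
contact_force: [0.2, 1.0, 0.4]
grip_width: 0.702
grasp_force: 0.0
```

```bash
python3 - <<'E'
from h import *
st();snap('w17',False);s=cam('side');im=manip.get_image('side');np.save('s17.npy',im)
print("pred stem",proj(s,[[.548,.1945,.021],[.548,.1945,.055],[.548,.1945,.061],[.548,.1945,.191]]).round(1), proj(sc('w17'),[[.547,.195,.055],[.547,.195,.191]]).round(1))
for c in("side","wrist"):
  for r in manip.regions_of(c,"stem")[:1]:
    m=r["pixels"];q=np.argwhere(m)[:,::-1];print(c,r["conf"],q.min(0),q.max(0))
  for n in("glue_bottle","wax_tin","foot","caul","weight"):
    for r in manip.regions_of(c,n)[:2]: print(c,n,round(r["conf"],2),(np.array(r["extent"])*[512,384,512,384]).round())
# ring: column profile along stem in side
for y in range(176,226,2): print(y,im[y,209:217].mean(0).round().astype(int),end=' ')
E
```

```text
33.65 [0.5436 0.0389 0.291 ] [-1.7995e+02 -1.5000e-01  1.6693e+02] [0.2 1.  0.4] 59.9 0.0
pred stem [[216.  237.8]
 [215.  227.6]
 [214.8 225.7]
 [210.5 182.8]] [[374.6 139.2]
 [442.6 162.9]]
side 0.88 [206 181] [220 231]
side glue_bottle 0.95 [300. 149. 318. 203.]
side glue_bottle 0.58 [216. 181. 254. 207.]
side wax_tin 0.59 [272. 216. 297. 243.]
side foot 0.95 [163. 207. 231. 251.]
side caul 0.68 [217. 181. 253. 207.]
side weight 0.66 [297. 122. 316. 146.]
wrist 0.95 [363 130] [457 178]
wrist glue_bottle 0.83 [ 52.   2. 157.  74.]
wrist wax_tin 0.77 [252.   0. 314.  58.]
wrist foot 0.88 [336. 114. 400. 241.]
wrist caul 0.76 [211. 147. 264. 226.]
wrist weight 0.42 [338. 111. 398. 240.]
176 [128  95  59] 178 [112  80  48] 180 [147  71  37] 182 [37 25 16] 184 [32 22 14] 186 [84 52 16] 188 [84 53 14] 190 [83 54 14] 192 [83 53 13] 194 [84 54 14] 196 [84 54 14] 198 [84 53 14] 200 [84 54 14] 202 [84 54 14] 204 [84 54 14] 206 [85 54 15] 208 [86 55 15] 210 [86 55 16] 212 [87 56 16] 214 [89 58 19] 216 [91 59 19] 218 [81 51 14] 220 [79 50 14] 222 [80 50 14] 224 [79 50 14]
```

```bash
python3 -c "
from h import *
st();print(manip.job_done())"
```

```text
34.35 [0.5443 0.0419 0.2921] [ 1.7999e+02 -4.0000e-02  1.6721e+02] [ 0.3  0.1 -0.2] 60.1 0.0
the job is handed in; nothing more can be done
None
```

The job is handed in, with no verdict returned: the weight is in its recess, the caul in its bay, the foot in the cradle with its bore over the cable hole, and the stem home on the bore floor. The last camera check found the bottle and tin where they started, and the clock stood at 34 s.

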